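# Charge the glaze mixer jar with ceramic balls

## Robot

A 6-joint arm with a two-finger parallel gripper is mounted at the origin on the work surface. World frame = base frame: x ahead of the robot, y to its left, z up, the work surface at z = 0. Lengths are in m, angles in degrees, forces in N, time in s.
With the tool pointing down it reaches from about 0.4 to 0.825 m from the base axis. Payload 7 kg.
Tool frame: the origin (TCP) lies on the centre line of the jaws, within the pads' length; the fingertips stand 19 mm ahead of it and the grasp point (between the pads) is the TCP (r.tips_ahead is the distance from the TCP to the fingertips, in m); z points along the fingers, y is the line along which they close (so a half turn about z gives the same grasp; the last joint's range is limited). The gripper opens to 88 mm and grips with 3 to 60 N. Pads are 19 mm wide; open, the fingers measure 130 mm over their backs; the gripper's body (78 mm by 193 mm) begins 47 mm behind the grasp point.
Start: joints at [-52.706, 20.546, 0.682, 0, -70.136, -16.507], TCP at [0.24, -0.631, 0.246] pointing down, gripper open.
Joint ranges: [-176.03, 176.03], [-82.01, 121.73], [-58.28, 71.71], [-173.87, 95.51], [-174.79, -0.11], [-173.66, 173.66]. Speed limits (degrees/s): [136.94, 136.94, 172.46, 180, 180, 180].

## Interface

Orientations are given as [roll, pitch, yaw] about the fixed x, y, z axes, in that order (R = Rz(yaw) Ry(pitch) Rx(roll)).
In Python, from plant import r, viewer, close_job gives the robot as it stands. The module is installed in compiled form; this text tells all that it offers.
- The arm moves only by the tool arm_command, never from a script. Its arguments are lists of equal length, an entry for each row: "travel": the shift along the world's x, y, z scaled (see below), a list of three; "delta_rot": the turn, a rotation vector about the world's x, y, z scaled (see below), a list of three. In form: {"travel": [[dx, dy, dz], ...], "delta_rot": [[rx, ry, rz], ...]}. A call has 1 to 20 rows; each row is the pose to reach, as a shift and turn from the pose commanded when the call began; what a row does not reach only later rows make up. The controller multiplies each number of a shift by 0.5 m and each number of a turn by 90 degrees. A row lasts 1/8 s, in which the tool goes at most 62.5 mm and 10.7 degrees, less where a joint would pass 70% of its speed; a pose out of reach is approached as far as the arm can. A call with a number of a shift or a turn outside -1 to 1 is refused whole. A call with a gripper value outside its range is refused whole. "grip" is the opening, from 0 (shut) to 1 (fully open), set as the call begins (left out, the last holds). The fingers move at their own pace and stop on an object; "newtons" is the grip in N (left out, the last holds). Time passes only in rows, so rows that repeat a pose let the fingers close. It gives the time, the measured TCP pose, the force, the opening and the grip force at its end, in the units of the state.
- r.get_state(): the state, without advancing time (a new reading comes with each control period).
- viewer.capture(name): name is "scene" or "top" or "wrist"; returns a dict with "img" (384x512x3 uint8, red, green, blue), "camera_matrix" (3x3 intrinsics, pixels), "distortion" ([k1, k2, p1, p2, k3] as OpenCV has them; the pictures are not rectified), "R" (3x3) and "t" (3): a world point X has camera coordinates R X + t; the wrist camera has in their place "mount" (4x4, takes a point from camera to tool coordinates, whose origin is the TCP and whose axes are the flange's). Camera axes: x right, y down, z forward; pixel columns grow to the right and rows downward; lengths in m; the calibration is good to about 2 mm. A picture is of the moment at which its call begins: read the wrist's pose just before it. There is no depth.
- close_job(): hands the job in; it is judged then, once.
The state is a dict: "time_s": time; "joints": joint angles; "qd": joint speeds; "joint_torque": joint torques, N m; "tcp_pos": TCP position; "eef_rot": TCP orientation; "contact_force": force on the tool from outside, world axes, zero at the start; "moment": the same for the moment, N m; "gripper_width": finger opening in m; "gripper_force": force on a finger pad.
Only numpy, scipy, OpenCV 4.12 (cv2) and the standard library are available. Lean on these libraries where they do the work, as an engineer would, in place of code of your own. Each camera call takes 0.05 s, during which the arm holds its last target. There are 200 camera calls.

## Task

Get the glaze jar ready for mixing: first turn the red stand's speed knob until its pointer reads zero (the green mark), then with the scoop move every white ceramic ball from the grey tray into the jar, keeping the fingers off balls in the tray (only a ball spilled outside it may be picked up by hand). Once all the balls are in, put the lid fully down on the jar, rim down and level, and leave the scoop lying flat on its green mat, before or after closing the jar. Leave the knob at zero and do not disturb the pots, clay and brush standing around.

Things in the scene. Friction and masses are not known exactly. Their poses are not given: they have to be found in the camera images.
- stand: Red mixing stand, fixed, 310 x 190 x 45 mm (x, y, z); origin under its centre on the table, x along its length. On its top: the speed knob's axis at x = -95 mm, the jar's axis at x = +60 mm (both y = 0). The green zero mark lies on the -x side of the black dial (radius 45 mm).
- speed (a joint): Angle of the speed knob, rad, 0 = orange pointer on the green zero mark, positive = turned anticlockwise seen from above, -0.4 to 2.5. Stiff enough to stay where it is left.
- speed_grip (a point): Point on the knob's axis at gripping height, 69 mm above the table, turning with the knob. The grey grip is a bar 38 mm long (point x), 14 mm wide (point y), its top 10 mm above this point; its lower end is 16 mm below. A disc of radius 25 mm under the bar. Pointer towards point -x.
- pan: Grey open tray like a paint tray, fixed, 300 x 98 x 55 mm outside (x, y, z), walls and floor 5 mm, 88 mm wide inside. From its -x end (30 mm above the table) the floor slopes down 14 degrees (0.245 rad) to x = -45 mm; flat well, 5 mm above the table, from x = -45 to +105 mm; then a 45 degree ramp up to x = +145 mm. Origin under its centre, on the table.
- ball1: White ceramic ball, diameter 32 mm, 40 g; origin at its centre. May be absent. At the start the balls lie in the tray's flat well.
- ball2: White ceramic ball, diameter 32 mm, 40 g; origin at its centre. May be absent. At the start the balls lie in the tray's flat well.
- ball3: White ceramic ball, diameter 32 mm, 40 g; origin at its centre. May be absent. At the start the balls lie in the tray's flat well.
- ball4: White ceramic ball, diameter 32 mm, 40 g; origin at its centre. May be absent. At the start the balls lie in the tray's flat well.
- ball5: White ceramic ball, diameter 32 mm, 40 g; origin at its centre. May be absent. At the start the balls lie in the tray's flat well.
- ball6: White ceramic ball, diameter 32 mm, 40 g; origin at its centre. May be absent. At the start the balls lie in the tray's flat well.
- ball7: White ceramic ball, diameter 32 mm, 40 g; origin at its centre. May be absent. At the start the balls lie in the tray's flat well.
- ball8: White ceramic ball, diameter 32 mm, 40 g; origin at its centre. May be absent. At the start the balls lie in the tray's flat well.
- scoop: Aluminium scoop, open at its nose (+x), 180 g. Origin on its underside, 37 mm behind the nose; floor: 78 x 76 mm, 2 mm thick (x -41 to +37 mm), 72 mm wide between the side walls. Side walls 37 mm high from x = -41 to +9 mm only; back wall 46 mm high. Blue handle: post behind the back wall and a bar over the bowl along x, x = -48 to +31 mm, 18 mm wide (y), 77 to 99 mm above the underside.
- scoop_grip (a point): Middle of the scoop's handle bar, 88 mm above its underside, 3 mm behind the origin: where to grip, fingers closing along scoop y.
- mat: Thin green mat, fixed, 160 x 120 mm, the scoop's place; origin at its centre, flush with the table.
- lid: Blue lid of the jar, round, 140 mm across, 14 mm tall without its grip; rim 11 mm deep, inner diameter 134 mm. Origin at the centre of its rim's lower edge, z up through the grip. White grip bar on top, 44 mm long (lid x), 16 mm wide (lid y), from 14 to 38 mm above the origin. It fits loosely over the jar: when home its origin is 10 mm below the jar's rim. 120 g.
- jar_rim (a point): Centre of the jar's mouth, 131 mm above the table. The white jar is fixed on the stand; outside diameter 124 mm, inside 116 mm, inner floor 85 mm below this point.
- glaze_pot: White glaze pot with orange band, 68 mm across, 70 mm high, origin under it. Bystander.
- slip_pot: White pot with blue band, 80 mm across, 85 mm high, origin under it. Bystander.
- clay_block: Block of clay, 70 x 50 x 40 mm, origin under it. Bystander.
- brush: Brush, 170 mm, lying on the table. Bystander.
Not all that is in view belongs to the job. There is more than one size of the lid; the job needs the middle-sized.

How it is judged (in metres and radians):
On the way, in this order (a step that is already met when the one before it is completed fails the run):
1. the speed knob is set to zero and let go (value of joint speed between -0.09 and 0.09 rad and contact force between the fingers and speed below 0.2 N), for 0.3 s.
2. every ball is in the jar (horizontal distance between each of ball1, ball2, ball3, ball4, ball5, ball6, ball7, ball8 and jar_rim below 0.06 m and z of ball1 in the frame of jar_rim between -0.1 and -0.012 m and z of ball2 in the frame of jar_rim between -0.1 and -0.012 m and z of ball3 in the frame of jar_rim between -0.1 and -0.012 m and z of ball4 in the frame of jar_rim between -0.1 and -0.012 m and z of ball5 in the frame of jar_rim between -0.1 and -0.012 m and z of ball6 in the frame of jar_rim between -0.1 and -0.012 m and z of ball7 in the frame of jar_rim between -0.1 and -0.012 m and z of ball8 in the frame of jar_rim between -0.1 and -0.012 m), for 0.3 s.
3. the lid is home on the jar (horizontal distance between lid and jar_rim below 0.008 m and z of lid in the frame of jar_rim between -0.016 and -0.006 m and angle between lid's own z axis and vertical below 0.1 rad), for 0.3 s.
At the end, for the whole second after the job is handed in: The knob reads zero within 0.09 rad; every ball is in the jar; the lid is home over the rim (within 8 mm of the axis, its rim at least 6 mm below the jar's rim, level within 0.1 rad); the scoop lies flat on the table, its origin within 60 mm of the mat's centre; lid and scoop at rest (all of step 2 and all of step 3 and value of joint speed between -0.09 and 0.09 rad and horizontal distance between scoop and mat below 0.06 m and angle between scoop's own z axis and vertical below 0.12 rad and height (world z) of scoop below 0.012 m and linear speed of each of lid, scoop below 0.02 m/s); the robot touches nothing.
It fails at once if the fingers touch a ball in the tray ((contact force between the fingers and ball1 above 0.3 N and x of ball1 in the frame of pan between -0.147 and 0.147 m and y of ball1 in the frame of pan between -0.046 and 0.046 m and z of ball1 in the frame of pan below 0.06 m) or (contact force between the fingers and ball2 above 0.3 N and x of ball2 in the frame of pan between -0.147 and 0.147 m and y of ball2 in the frame of pan between -0.046 and 0.046 m and z of ball2 in the frame of pan below 0.06 m) or (contact force between the fingers and ball3 above 0.3 N and x of ball3 in the frame of pan between -0.147 and 0.147 m and y of ball3 in the frame of pan between -0.046 and 0.046 m and z of ball3 in the frame of pan below 0.06 m) or (contact force between the fingers and ball4 above 0.3 N and x of ball4 in the frame of pan between -0.147 and 0.147 m and y of ball4 in the frame of pan between -0.046 and 0.046 m and z of ball4 in the frame of pan below 0.06 m) or (contact force between the fingers and ball5 above 0.3 N and x of ball5 in the frame of pan between -0.147 and 0.147 m and y of ball5 in the frame of pan between -0.046 and 0.046 m and z of ball5 in the frame of pan below 0.06 m) or (contact force between the fingers and ball6 above 0.3 N and x of ball6 in the frame of pan between -0.147 and 0.147 m and y of ball6 in the frame of pan between -0.046 and 0.046 m and z of ball6 in the frame of pan below 0.06 m) or (contact force between the fingers and ball7 above 0.3 N and x of ball7 in the frame of pan between -0.147 and 0.147 m and y of ball7 in the frame of pan between -0.046 and 0.046 m and z of ball7 in the frame of pan below 0.06 m) or (contact force between the fingers and ball8 above 0.3 N and x of ball8 in the frame of pan between -0.147 and 0.147 m and y of ball8 in the frame of pan between -0.046 and 0.046 m and z of ball8 in the frame of pan below 0.06 m)).
It fails at once if a bystander is pushed more than 30 mm (distance of any of glaze_pot, slip_pot, clay_block, brush from where it was at the start of the episode above 0.03 m).
Of ball1, ball2, ball3, ball4, ball5, ball6, ball7, ball8 only 5 to 8 are there at a start; the rules pass over those that are not, and their reading is None.
At some moment in a run one of lid may be knocked a few centimetres aside while the robot is not near it.
It also fails if it takes over 210 s, if anything falls off the work surface, if the arm or the gripper's body presses on something with over 40 N, if the wrist force passes 120 N, or if a joint passes its speed limit or range.

## Working session

There is one attempt and no reset: what is moved stays moved. The work goes in short steps, Python scripts to look and compute and a tool call to move; the robot and the scene stay as the last step left them, time stands still between calls to the robot, and variables do not carry over. Pictures are saved under pics/ and viewed, at most 14 in all, crops included, and the job is handed in when it is done.

Besides the shell and the picture viewer there is one more tool, called after ">>>" by a JSON object that holds its "method" and its "body". arm_command: Moves the arm, as the interface text tells. Shifts and turns lie within -1 to 1; 1 stands for 0.5 m of shift or 90 degrees of turn. Its arguments: {"type":"object","properties":{"travel":{"type":"array"},"delta_rot":{"type":"array"},"grip":{"type":"number"},"newtons":{"type":"number"}},"required":["travel","delta_rot"]}

```bash
mkdir -p pics; cat > h.py <<'E'
import numpy as np, cv2
from scipy.spatial.transform import Rotation as Ro
from plant import r, viewer, close_job
def cap(n):
    s=r.get_state(); c=viewer.capture(n); c['img']=np.array(c['img'])
    K=np.array(c['camera_matrix'],float); D=np.array(c['distortion'],float)
    if n=='wrist':
        T=np.eye(4); T[:3,:3]=Ro.from_euler('xyz',s['eef_rot'],degrees=True).as_matrix(); T[:3,3]=s['tcp_pos']
        M=np.linalg.inv(T@np.array(c['mount'])); R,t=M[:3,:3],M[:3,3]
    else: R,t=np.array(c['R'],float),np.array(c['t'],float)
    return dict(img=c['img'],K=K,D=D,R=R,t=t)
def ray(c,uv):
    p=cv2.undistortPoints(np.array(uv,float).reshape(-1,1,2),c['K'],c['D']).reshape(-1,2)
    d=np.c_[p,np.ones(len(p))]@c['R']; return -c['R'].T@c['t'],d
def onz(c,uv,z):
    o,d=ray(c,uv); return o+d*((z-o[2])/d[:,2])[:,None]
def proj(c,X):
    return cv2.projectPoints(np.array(X,float).reshape(-1,1,3),cv2.Rodrigues(c['R'])[0],c['t'],c['K'],c['D'])[0].reshape(-1,2)
def tri(c1,u1,c2,u2):
    o1,d1=ray(c1,u1);o2,d2=ray(c2,u2);out=[]
    for a,b in zip(d1,d2):
        s=np.linalg.lstsq(np.c_[a,-b],o2-o1,rcond=None)[0]; out.append(((o1+a*s[0])+(o2+b*s[1]))/2)
    return np.array(out)
def save(n,im,box=None,k=1):
    if box: im=im[box[1]:box[3],box[0]:box[2]]
    if k!=1: im=cv2.resize(im,None,fx=k,fy=k,interpolation=cv2.INTER_CUBIC)
    cv2.imwrite(f'pics/{n}.png',im[...,::-1])
def blobs(c,lo,hi,amin=30):
    m=cv2.inRange(cv2.cvtColor(c['img'],cv2.COLOR_RGB2HSV),np.array(lo),np.array(hi))
    n,l,st,ce=cv2.connectedComponentsWithStats(m)
    return m,[(st[i],ce[i],l==i) for i in range(1,n) if st[i][4]>=amin]
E
python3 - <<'E'
from h import *
for n in('scene','top'):
    c=cap(n); np.save(f'pics/{n}.npy',c['img']); save(n+'0',c['img'],k=1.5)
    print(n,-c['R'].T@c['t'],c['R'][2],c['K'][0,0],c['D'])
print(r.get_state())
E
```

```text
scene [ 1.05090067 -0.72066994  0.92660096] [-0.44278067  0.58511474 -0.67940122] 381.11471778872084 [-0.04715402  0.          0.          0.          0.        ]
top [0.26796329 0.01490774 1.30547352] [ 0.21027881  0.00590011 -0.97762366] 488.381609787005 [0.04999078 0.         0.         0.         0.        ]
{'time_s': 0.1, 'joints': array([-5.27081310e+01,  2.05876716e+01,  6.41370264e-01, -1.87003846e-02,
       -7.01365416e+01, -1.65072355e+01]), 'qd': array([-0.0152034 , -0.04711824,  0.14542842,  0.10418332,  0.00465184,
        0.01518225]), 'joint_torque': array([-4.51554341e-03, -5.84161878e+01,  2.93746662e+01,  7.01562256e+00,
        1.00647920e-02, -5.99026475e-05]), 'tcp_pos': array([ 0.23937735, -0.63070498,  0.24472732]), 'eef_rot': array([ 1.79915576e+02, -6.68488718e-03, -1.59221728e+02]), 'contact_force': array([ 0.39658646, -0.07736722,  0.1275925 ]), 'moment': array([ 0.02144834, -0.04178374,  0.02752778]), 'gripper_force': 0.0, 'gripper_width': 0.08733068693851953}
```

View pics/scene0.png

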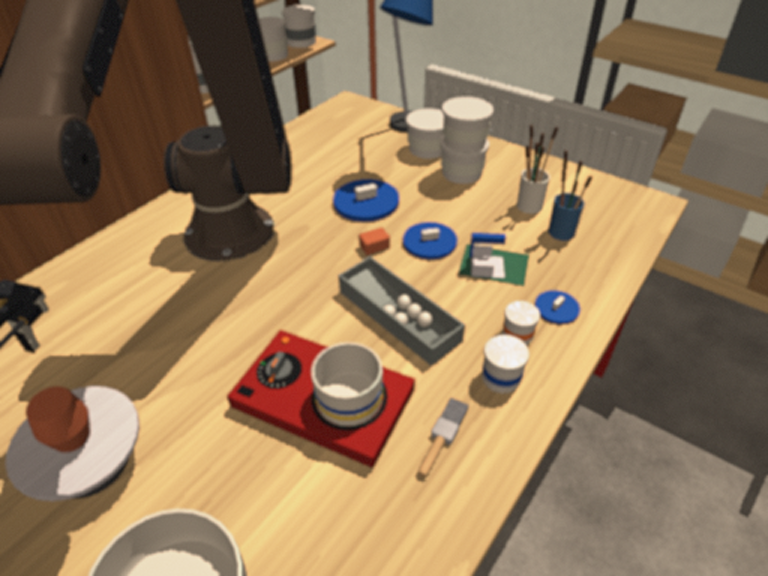

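View pics/top0.png

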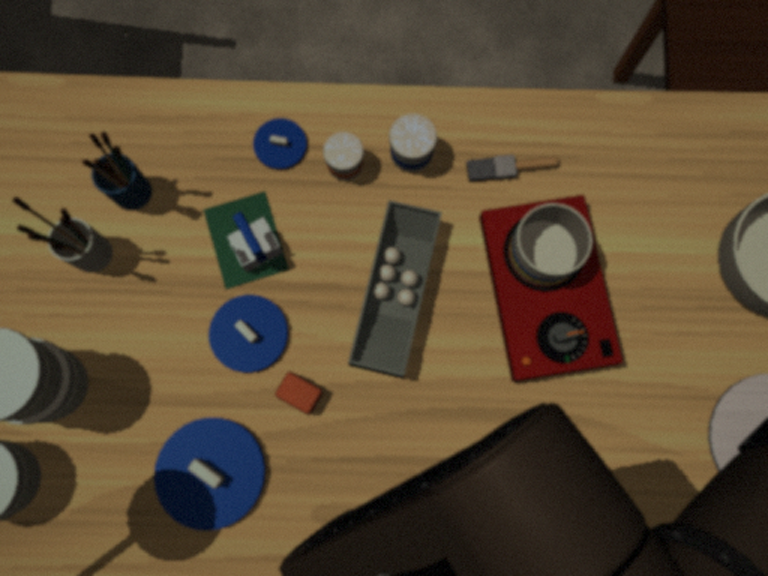

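The scene picture (1.5x pixels) shows the red stand at (320,390) with the knob at (278,370), the tray at (400,310) with 5 balls around (410,310), the scoop on the mat at (490,260), pots at (520,320) and (505,362), and the brush at (445,435). 
Lid candidates in the top picture (1.5x pixels) are small (281,143), middle (249,333) and large (210,472). The middle one should be 140 mm across, so I'll measure all three and check that one in a crop.

```bash
cat > m1.py <<'E'
from h import *
C={n:cap(n) for n in('top','scene')}
t=C['top']; s=C['scene']
# lids
for n,c in C.items():
    m,b=blobs(c,(105,150,40),(125,255,255),150)
    for st,ce,l in b:
        cn=max(cv2.findContours(l.astype(np.uint8),cv2.RETR_EXTERNAL,cv2.CHAIN_APPROX_NONE)[0],key=len)
        P=onz(c,cn[:,0,:],0.012)[:,:2].astype(np.float32); (x,y),R=cv2.minEnclosingCircle(P)
        print(n,'blue',ce.round(),st[4],'c',round(x,3),round(y,3),'diam',round(2*R,3))
def rect(c,lo,hi,z,name,roi):
    m,_=blobs(c,lo,hi); k=np.zeros_like(m); k[roi[1]:roi[3],roi[0]:roi[2]]=m[roi[1]:roi[3],roi[0]:roi[2]]
    k=cv2.morphologyEx(k,cv2.MORPH_CLOSE,np.ones((5,5),np.uint8))
    cn=max(cv2.findContours(k,cv2.RETR_EXTERNAL,cv2.CHAIN_APPROX_NONE)[0],key=cv2.contourArea)
    h=cv2.convexHull(onz(c,cn[:,0,:],z)[:,:2].astype(np.float32)); q=cv2.minAreaRect(h)
    print(name,np.round(q[0],4),np.round(q[1],4),round(q[2],2)); return q
rect(t,(0,150,50),(8,255,255),.045,'stand',(300,110,430,270))
rect(t,(65,80,20),(90,255,255),.0,'mat',(120,120,200,200))
rect(t,(60,0,20),(110,90,130),.055,'pan',(225,125,300,260))
# balls in top: bright in pan region
g=cv2.cvtColor(t['img'],cv2.COLOR_RGB2GRAY)[125:260,225:300]
m=(g>135).astype(np.uint8); n,l,st,ce=cv2.connectedComponentsWithStats(m)
print('balls px',[(ce[i]+[225,125]).round(1).tolist()+[int(st[i][4])] for i in range(1,n) if st[i][4]>10])
save('z1',np.hstack([cv2.resize(t['img'][190:258,120:215],(380,272),interpolation=3),cv2.resize(t['img'][205:250,350:420],(420,272),interpolation=3)]))
save('z2',np.hstack([cv2.resize(t['img'][125:200,130:200],(373,400),interpolation=3),cv2.resize(t['img'][130:255,230:300],(224,400),interpolation=3)]))
E
python3 m1.py
```

```text
top blue [187.  96.] 751 c 0.819 0.232 diam 0.096
top blue [164. 154.] 151 c 0.644 0.281 diam 0.085
top blue [166. 222.] 1820 c 0.458 0.266 diam 0.135
top blue [146. 310.] 2797 c 0.218 0.314 diam 0.183
scene blue [273.   6.] 351 c -0.609 1.719 diam 0.389
scene blue [244. 135.] 686 c 0.217 0.313 diam 0.191
scene blue [286. 161.] 483 c 0.462 0.262 diam 0.138
scene blue [371. 205.] 352 c 0.823 0.224 diam 0.096
stand [ 0.5536 -0.2627] [0.3098 0.1929] 11.03
mat [0.6344 0.2863] [0.1507 0.1113] 19.38
pan [0.499  0.0504] [0.0269 0.01  ] 17.63
balls px [[269.1, 197.0, 11]]
```

View pics/z1.png

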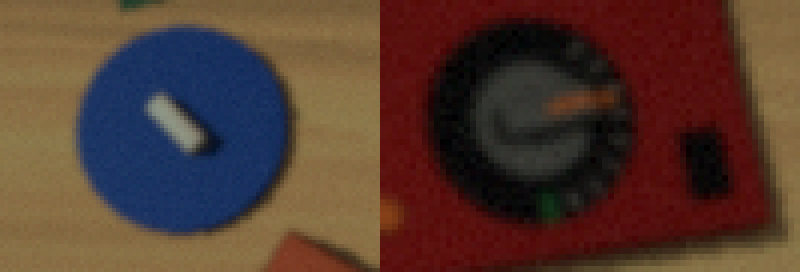

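View pics/z2.png

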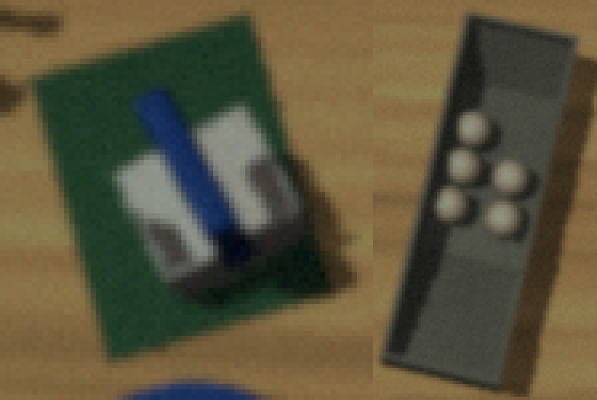

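The z1 crop confirms the middle lid, a full blue disc about 137 mm across centred at top pixel (166,222), with its bar lying diagonally. The knob's pointer points right at about (389,230) and the green mark is at the bottom, near (380,257). In z2 the scoop lies nose up-left on the mat, and the tray holds 5 balls with its short ramp at the top of the picture.

```bash
cat > m2.py <<'E'
from h import *
t=cap('top'); s=cap('scene')
def o(c,roi,lo,hi):
    m,_=blobs(c,lo,hi); ys,xs=np.nonzero(m[roi[1]:roi[3],roi[0]:roi[2]]); return np.c_[xs+roi[0],ys+roi[1]].astype(float)
P=o(t,(365,205,400,250),(8,110,80),(22,255,255)); Q=o(s,(165,220,205,260),(5,110,80),(22,255,255)); G=o(t,(365,240,400,262),(45,80,20),(80,255,255))
print(len(P),P.mean(0),len(Q),Q.mean(0))
if len(P) and len(Q): print('pointer tri',tri(t,P.mean(0),s,Q.mean(0)))
w=onz(t,P,.06)[:,:2]; print('pointer',w.mean(0),'axis',np.linalg.svd(w-w.mean(0))[2][0]); 
k=np.array([.4603,-.2809]); d=w.mean(0)-k; print('dir',np.degrees(np.arctan2(d[1],d[0]))); print('green',onz(t,G,.046).mean(0))
f=lambda L:np.array([[230+(x-373)/3.2,130+y/3.2] for x,y in L])
c=onz(t,f([(470,15),(578,40),(500,385),(383,360)]),.055)[:,:2]; print('pan',c.round(4),c.mean(0),cv2.minAreaRect(c.astype(np.float32)))
pm=c.mean(0); ax=(c[0]+c[1]-c[2]-c[3]); a=np.arctan2(ax[1],ax[0]); print('yaw',np.degrees(a))
B=onz(t,f([(475,130),(465,165),(512,177),(453,203),(503,215)]),.021)[:,:2]; R=np.array([[np.cos(a),np.sin(a)],[-np.sin(a),np.cos(a)]]); print('balls',B.round(3),((B-pm)@R.T).round(3))
# scoop bar: blue masks both views
b=o(t,(130,125,200,200),(100,120,40),(130,255,255)); q=o(s,(300,150,345,175),(100,120,40),(130,255,255))
w=onz(t,b,.099)[:,:2].astype(np.float32); print('bar',cv2.minAreaRect(w),'scene n',len(q)); 
print('bar tri',tri(t,b.mean(0),s,q.mean(0)))
lb=o(t,(140,195,195,250),(0,0,120),(90,110,255)); ls=o(s,(275,145,300,165),(0,0,120),(90,110,255))
print('lidgrip',len(lb),len(ls),tri(t,lb.mean(0),s,ls.mean(0)), cv2.minAreaRect(onz(t,lb,.038)[:,:2].astype(np.float32)))
E
python3 m2.py
```

```text
53 [388.22641509 236.71698113] 460 [177.72173913 229.36521739]
pointer tri [[ 0.43228947 -0.29205219  0.1068674 ]]
pointer [ 0.43071532 -0.31352171] axis [-0.93296903 -0.35995665]
dir -132.20493419589286
green [ 0.42299125 -0.29091564  0.046     ]
pan [[ 0.6958  0.0202]
 [ 0.6765 -0.0707]
 [ 0.3869 -0.0127]
 [ 0.404   0.0814]] [0.54079771 0.00455649] ((0.5400694012641907, 0.004024714231491089), (0.09559505432844162, 0.29810830950737), 78.14546203613281)
yaw -11.595795565109375
balls [[ 0.605  0.013]
 [ 0.574  0.021]
 [ 0.565 -0.019]
 [ 0.541  0.03 ]
 [ 0.532 -0.012]] [[ 0.061  0.021]
 [ 0.03   0.023]
 [ 0.029 -0.018]
 [-0.005  0.025]
 [-0.005 -0.018]]
bar ((0.5782665610313416, 0.26022785902023315), (0.15269722044467926, 0.047522664070129395), 5.203239440917969) scene n 135
bar tri [[0.59801909 0.26160807 0.08088696]]
lidgrip 77 85 [[0.45645258 0.27446274 0.03706661]] ((0.46335896849632263, 0.2917822599411011), (0.08058682084083557, 0.13927024602890015), 78.04136657714844)
```

>>> {"method": "arm_command", "body": {"travel": [[0.05,0.1,0],[0.15,0.2,0],[0.25,0.3,0],[0.3,0.4,0],[0.36,0.5,0],[0.4,0.6,0],[0.44,0.7,0],[0.44,0.7,0],[0.44,0.7,0],[0.44,0.7,0]], "delta_rot": [[0,0,0.1],[0,0,0.2],[0,0,0.3],[0,0,0.4],[0,0,0.5],[0,0,0.6],[0,0,0.7],[0,0,0.8],[0,0,0.8],[0,0,0.8]], "grip": 1}}

```text
time_s: 1.55
tcp_pos: [0.4593, -0.2814, 0.2455]
eef_rot: [180.0, 0.0, -87.4]
contact_force: [0.6, -0.5, -0.8]
gripper_width: 0.0873
gripper_force: 0.0
```

```bash
python3 - <<'E'
from h import *
c=cap('wrist'); save('w1',c['img'])
print(-c['R'].T@c['t'],c['R'])
s=r.get_state(); print(s['joints'].round(1),s['eef_rot'],s['tcp_pos'])
E
```

```text
[ 0.46193931 -0.35327653  0.38499432] [[-9.99027510e-01 -4.40879228e-02  5.38013005e-04]
 [-4.23755675e-02  9.63453502e-01  2.64502667e-01]
 [-1.21797237e-02  2.64222642e-01 -9.64384804e-01]]
[-10.7   7.7 -16.5   0.  -65.8  13.2] [ 1.79989113e+02  1.33220753e-03 -8.74341324e+01] [ 0.45920939 -0.28158576  0.2454942 ]
```

View pics/w1.png

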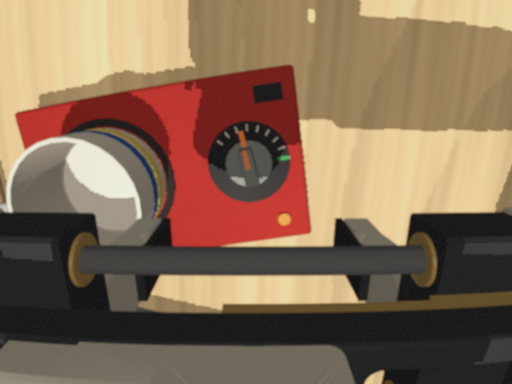

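The wrist picture shows the dial centred near (250,160), the orange pointer from (239,132) to (247,168), and the green mark at (285,157).

```bash
python3 - <<'E'
from h import *
c=cap('wrist'); t=cap('top')
print('proj dial',proj(c,[[.4603,-.2809,.046]]))
hsv=cv2.cvtColor(c['img'],cv2.COLOR_RGB2HSV)
def pts(lo,hi,roi):
    m=cv2.inRange(hsv,np.array(lo),np.array(hi)); ys,xs=np.nonzero(m[roi[1]:roi[3],roi[0]:roi[2]]); return np.c_[xs+roi[0],ys+roi[1]].astype(float)
P=pts((6,130,100),(20,255,255),(225,125,270,180)); G=pts((45,90,60),(90,255,255),(270,145,300,170))
for z in(.055,.065,.079):
    w=onz(c,P,z)[:,:2]; v=np.linalg.svd(w-w.mean(0))[2][0]; print(z,len(P),w.mean(0),'axis',np.degrees(np.arctan2(v[1],v[0])))
print('green',len(G),onz(c,G,.046).mean(0))
# black dial circle
blk=pts((0,0,0),(180,255,60),(205,118,295,206)); h=cv2.convexHull(onz(c,blk,.046)[:,:2].astype(np.float32)); print('dial',cv2.minEnclosingCircle(h))
# red stand rect from wrist
m=cv2.inRange(hsv,np.array((0,170,60)),np.array((5,255,255))); 
# height of knob bar: pointer centroid vs top view pixel (1.0x) ~ (383.9,221.8)
print('pointer tri',tri(c,P.mean(0),t,[383.9,221.8]))
# jar rim in top: bright ring
print('jar proj top',proj(t,[[.6125,-.2512,.131]]))
E
```

```text
proj dial [[250.61955279 166.3935112 ]]
0.055 185 [ 0.46838188 -0.30111608] axis 103.02639373831431
0.065 185 [ 0.46818502 -0.30270099] axis 103.02639373831431
0.079 185 [ 0.46790941 -0.30491986] axis 103.02639373831433
green 59 [ 0.42577445 -0.29201735  0.046     ]
dial ((0.4633365273475647, -0.2900426983833313), 0.0427655391395092)
pointer tri [[ 0.46810311 -0.30265701  0.06377976]]
jar proj top [[368.50418275 159.59665899]]
```

>>> {"method": "arm_command", "body": {"travel": [[0.005,-0.003,0],[0.005,-0.003,-0.1],[0.005,-0.003,-0.2],[0.005,-0.003,-0.28],[0.005,-0.003,-0.32],[0.005,-0.003,-0.338],[0.005,-0.003,-0.338],[0.005,-0.003,-0.338]], "delta_rot": [[0,0,0.115],[0,0,0.115],[0,0,0.115],[0,0,0.115],[0,0,0.115],[0,0,0.115],[0,0,0.115],[0,0,0.115]], "grip": 0.6}}

```text
time_s: 2.7
tcp_pos: [0.4627, -0.2829, 0.0776]
eef_rot: [-179.9, -0.0, -76.9]
contact_force: [0.4, 1.1, -0.1]
gripper_width: 0.0524
gripper_force: 0.0
```

>>> {"method": "arm_command", "body": {"travel": [[0,0,0],[0,0,0],[0,0,0],[0,0,0],[0,0,0],[0,0,0],[0,0,0],[0,0,0]], "delta_rot": [[0,0,0],[0,0,0],[0,0,0],[0,0,0],[0,0,0],[0,0,0],[0,0,0],[0,0,0]], "grip": 0, "newtons": 20}}

```text
time_s: 3.7
tcp_pos: [0.4629, -0.2825, 0.0767]
eef_rot: [-179.9, -0.0, -76.9]
contact_force: [4.8, 1.7, -2.8]
gripper_width: 0.014
gripper_force: 19.9
```

>>> {"method": "arm_command", "body": {"travel": [[0,0,0],[0,0,0],[0,0,0],[0,0,0],[0,0,0],[0,0,0],[0,0,0],[0,0,0],[0,0,0],[0,0,0],[0,0,0],[0,0,0],[0,0,0]], "delta_rot": [[0,0,-0.1],[0,0,-0.2],[0,0,-0.3],[0,0,-0.4],[0,0,-0.5],[0,0,-0.6],[0,0,-0.7],[0,0,-0.8],[0,0,-0.9],[0,0,-1],[0,0,-1],[0,0,-1],[0,0,-1]]}}

```text
time_s: 5.32
tcp_pos: [0.465, -0.2838, 0.0769]
eef_rot: [-179.8, 0.3, -166.8]
contact_force: [10.9, -7.7, -10.2]
gripper_width: 0.0138
gripper_force: 20.0
```

>>> {"method": "arm_command", "body": {"travel": [[0,0,0],[0,0,0],[0,0,0]], "delta_rot": [[0,0,-0.02],[0,0,-0.02],[0,0,-0.02]]}}

```text
time_s: 5.7
tcp_pos: [0.465, -0.2838, 0.0769]
eef_rot: [-179.8, 0.3, -168.6]
contact_force: [11.2, -8.2, -10.3]
gripper_width: 0.0137
gripper_force: 20.0
```

>>> {"method": "arm_command", "body": {"travel": [[0,0,0],[0,0,0],[0,0,0],[0,0,0.05],[0,0,0.15],[0,0.0,0.25],[0,0.0,0.4],[0,0.0,0.4]], "delta_rot": [[0,0,0],[0,0,0],[0,0,0],[0,0,0],[0,0,0],[0,0,0],[0,0,0],[0,0,0]], "grip": 0.6}}

```text
time_s: 6.7
tcp_pos: [0.4633, -0.2832, 0.2814]
eef_rot: [-179.8, 0.4, -168.6]
contact_force: [0.3, -0.6, -0.3]
gripper_width: 0.053
gripper_force: 0.0
```

```bash
cat > k.py <<'E'
from h import *
c=cap('wrist'); hsv=cv2.cvtColor(c['img'],cv2.COLOR_RGB2HSV)
uv=proj(c,[[.462,-.283,.05]])[0].astype(int); x0,y0=max(uv[0]-60,0),max(uv[1]-60,0)
print(uv)
def pts(lo,hi):
    m=cv2.inRange(hsv,np.array(lo),np.array(hi)); ys,xs=np.nonzero(m[y0:y0+120,x0:x0+120]); return np.c_[xs+x0,ys+y0].astype(float)
P=pts((6,130,100),(20,255,255)); G=pts((45,90,60),(90,255,255))
k=np.array([.462,-.283]); w=onz(c,P,.065)[:,:2]; w=w[np.linalg.norm(w-k,axis=1)<.045]
v=np.linalg.svd(w-w.mean(0))[2][0]; print(len(w),w.mean(0),'axis',np.degrees(np.arctan2(v[1],v[0])))
if len(G): g=onz(c,G,.046)[:,:2].mean(0); print('green',g,np.degrees(np.arctan2(*(g-k)[::-1])))
save('knob',c['img'],(x0,y0,min(x0+120,512),min(y0+120,384)),4)
E
python3 k.py
```

```text
[254 158]
173 [ 0.44339858 -0.28905667] axis 11.61304685671954
green [ 0.42326846 -0.2928305 ] -165.7584195440823
```

>>> {"method": "arm_command", "body": {"travel": [[0.02,0.1,0.03],[0.05,0.2,0.05],[0.08,0.3,0.05],[0.1,0.4,0.05],[0.13,0.5,0.05],[0.15,0.6,0.05],[0.17,0.7,0.05],[0.2,0.8,0.05],[0.22,0.9,0.05],[0.23,1.0,0.05],[0.23,1.0,0.05],[0.23,1.0,0.05]], "delta_rot": [[0,0,0],[0,0,0],[0,0,0],[0,0,0.05],[0,0,0.1],[0,0,0.15],[0,0,0.18],[0,0,0.18],[0,0,0.18],[0,0,0.18],[0,0,0.18],[0,0,0.18]]}}

```text
time_s: 8.25
tcp_pos: [0.5764, 0.2173, 0.3]
eef_rot: [-180.0, -0.2, -152.4]
contact_force: [0.1, -0.8, -0.9]
gripper_width: 0.053
gripper_force: 0.0
```

```bash
python3 - <<'E'
from h import *
c=cap('wrist'); save('w2',c['img']); print(r.get_state()['tcp_pos'],r.get_state()['eef_rot'],proj(c,[[.61,.27,.099],[.46,.264,.03]]))
E
```

```text
[0.5765437  0.21677554 0.30053574] [-1.79986569e+02 -1.07059640e-01 -1.52472720e+02] [[280.16845246 212.92524931]
 [329.00742425  91.00229879]]
```

View pics/w2.png

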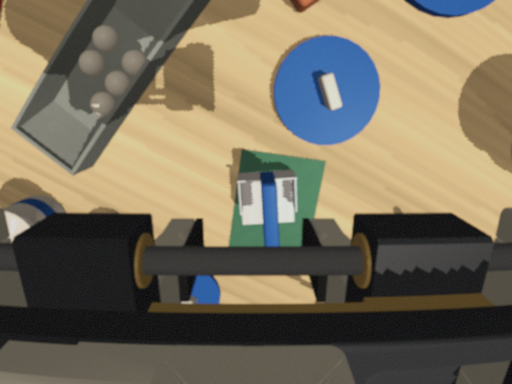

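The wrist picture shows the scoop's bar from (268,173) to (272,248) with the nose end hidden by the gripper, the lid at (327,90) with its grip at (331,91), and 5 balls in the tray.

```bash
python3 - <<'E'
from h import *
c=cap('wrist'); t=cap('top')
hsv=cv2.cvtColor(c['img'],cv2.COLOR_RGB2HSV)
m=cv2.inRange(hsv,np.array((100,130,60)),np.array((130,255,255)))
def sub(m,a): k=np.zeros_like(m);k[a[1]:a[3],a[0]:a[2]]=m[a[1]:a[3],a[0]:a[2]]; ys,xs=np.nonzero(k); return np.c_[xs,ys].astype(float)
b=sub(m,(250,165,290,246))
rows=[(y,b[b[:,1]==y,0].min(),b[b[:,1]==y,0].max()) for y in range(185,243,8)]; print(rows)
mid=np.array([[(a+z+1)/2,y] for y,a,z in rows]); w=onz(c,mid,.099)[:,:2]; v=w[-1]-w[0]; print('bar line',w[0],w[-1],np.degrees(np.arctan2(v[1],v[0])),'width',np.linalg.norm(onz(c,[[rows[3][1],rows[3][0]],[rows[3][2]+1,rows[3][0]]],.099)[0]-onz(c,[[rows[3][1],rows[3][0]],[rows[3][2]+1,rows[3][0]]],.099)[1]))
print('back tri',tri(c,[[268,173.5]],t,[[174.1,171.9]]))
print('top ends',onz(t,[[158.7,142.8],[174.1,171.9]],.099))
# lid
l=sub(m,(260,25,390,150)).astype(np.int32); h=cv2.convexHull(l); 
# lid top edge outline at z=.014
P=onz(c,h[:,0,:],.012)[:,:2].astype(np.float32); print('lid wrist',cv2.minEnclosingCircle(P), cv2.fitEllipse(P))
g=cv2.inRange(hsv,np.array((0,0,120)),np.array((40,90,255))); 
G=sub(g,(310,65,350,115)); 
for z in(.03,.038): q=onz(c,G,z)[:,:2]; print('grip',z,len(G),q.mean(0),cv2.minAreaRect(q.astype(np.float32)))
tb=cv2.cvtColor(t['img'],cv2.COLOR_RGB2HSV); tg=cv2.inRange(tb,np.array((0,0,60)),np.array((60,140,255))); T=sub(tg,(154,208,176,234)); print(len(T),T.mean(0),'lidgrip tri',tri(c,[G.mean(0)],t,[T.mean(0)]))
E
```

```text
[(185, np.float64(263.0), np.float64(275.0)), (193, np.float64(263.0), np.float64(275.0)), (201, np.float64(264.0), np.float64(275.0)), (209, np.float64(264.0), np.float64(276.0)), (217, np.float64(265.0), np.float64(276.0)), (225, np.float64(264.0), np.float64(278.0)), (233, np.float64(264.0), np.float64(278.0)), (241, np.float64(265.0), np.float64(279.0))]
bar line [0.58709494 0.2432716 ] [0.64527895 0.27867094] 31.31646359031778 width 0.014764809332378882
back tri [[0.5790128  0.23878551 0.08275453]]
top ends [[0.65061442 0.28105114 0.099     ]
 [0.57458293 0.2365165  0.099     ]]
lid wrist ((0.45981258153915405, 0.26501360535621643), 0.06878814846277237) ((0.4594121277332306, 0.26483073830604553), (0.13583813607692719, 0.13705570995807648), 33.42534255981445)
grip 0.03 446 [0.45883848 0.2660955 ] ((0.4589449167251587, 0.26622486114501953), (0.04353173449635506, 0.015875650569796562), 47.139671325683594)
grip 0.038 446 [0.45989577 0.2644814 ] ((0.4600001275539398, 0.2646082639694214), (0.04268262907862663, 0.015565989539027214), 47.13967514038086)
83 [164.34939759 220.6746988 ] lidgrip tri [[0.45887083 0.2659149  0.03056221]]
```

>>> {"method": "arm_command", "body": {"travel": [[0.05,0.05,0],[0.08,0.09,-0.05],[0.08,0.09,-0.15],[0.08,0.09,-0.25],[0.08,0.09,-0.33],[0.08,0.09,-0.38],[0.08,0.09,-0.41],[0.08,0.09,-0.43],[0.08,0.09,-0.43],[0.08,0.09,-0.43]], "delta_rot": [[0,0,0.04],[0,0,0.04],[0,0,0.04],[0,0,0.04],[0,0,0.04],[0,0,0.04],[0,0,0.04],[0,0,0.04],[0,0,0.04],[0,0,0.04]]}}

```text
time_s: 9.65
tcp_pos: [0.6176, 0.2628, 0.0877]
eef_rot: [180.0, 0.1, -148.9]
contact_force: [-1.0, -0.1, 0.6]
gripper_width: 0.0527
gripper_force: 0.0
```

>>> {"method": "arm_command", "body": {"travel": [[0,0,0],[0,0,0],[0,0,0],[0,0,0],[0,0,0],[0,0,0],[0,0,0],[0,0,0]], "delta_rot": [[0,0,0],[0,0,0],[0,0,0],[0,0,0],[0,0,0],[0,0,0],[0,0,0],[0,0,0]], "grip": 0, "newtons": 50}}

```text
time_s: 10.65
tcp_pos: [0.617, 0.2624, 0.0865]
eef_rot: [180.0, -0.0, -148.9]
contact_force: [0.8, -0.2, -0.6]
gripper_width: 0.0178
gripper_force: 50.0
```

>>> {"method": "arm_command", "body": {"travel": [[0,0,0.1],[0,0,0.2],[0,0,0.3],[-0.05,-0.1,0.4],[-0.05,-0.15,0.45],[-0.05,-0.15,0.45]], "delta_rot": [[0,0,0],[0,0,0],[0,0,0],[0,0,0],[0,0,0],[0,0,0]]}}

```text
time_s: 11.4
tcp_pos: [0.5926, 0.186, 0.3155]
eef_rot: [-180.0, 0.4, -148.9]
contact_force: [-0.2, 0.1, -2.6]
gripper_width: 0.0177
gripper_force: 50.0
```

```bash
python3 - <<'E'
from h import *
t=cap('top'); s=cap('scene'); w=cap('wrist')
hsv=cv2.cvtColor(t['img'],cv2.COLOR_RGB2HSV); a=(215,115,310,265)
m=((hsv[...,1]<75)).astype(np.uint8); k=np.zeros_like(m); k[a[1]:a[3],a[0]:a[2]]=m[a[1]:a[3],a[0]:a[2]]
k=cv2.morphologyEx(cv2.morphologyEx(k,cv2.MORPH_CLOSE,np.ones((5,5))),cv2.MORPH_OPEN,np.ones((5,5)))
cn=max(cv2.findContours(k,cv2.RETR_EXTERNAL,cv2.CHAIN_APPROX_NONE)[0],key=cv2.contourArea)
q=cv2.minAreaRect(onz(t,cn[:,0,:],.055)[:,:2].astype(np.float32)); print(q, cv2.boundingRect(cn))
im=t['img'].copy(); cv2.polylines(im,[proj(t,np.c_[cv2.boxPoints(q),[.055]*4]).round().astype(int)],True,(255,0,0),1)
A=cv2.resize(im[115:265,200:320],(320,400),interpolation=3); B=cv2.resize(w['img'],(480,360)); B=np.vstack([B,np.zeros((40,480,3),np.uint8)])
save('pan',np.hstack([A,B])); print(r.get_state()['tcp_pos'])
E
```

```text
((0.5418883562088013, 0.007823683321475983), (0.09652673453092575, 0.30209821462631226), 77.93643188476562) (234, 135, 59, 115)
[0.59153092 0.18760671 0.31045315]
```

View pics/pan.png

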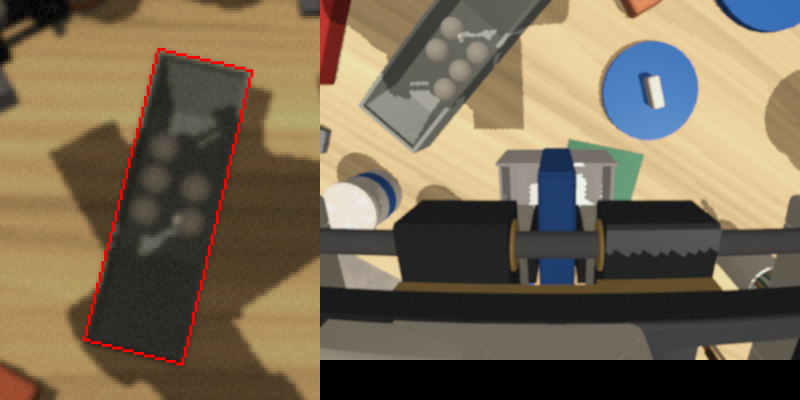

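The overlay shows the fitted tray outline matching its rim. In the wrist view the scoop is held straight, and all 5 balls are in the well.

```bash
python3 - <<'E'
from h import *
w=cap('wrist')
print(onz(w,[[42.7,109.9],[101.3,160.0]],.055))
c,a=np.array([.5419,.0078]),np.radians(-12.06); R=np.array([[np.cos(a),-np.sin(a)],[np.sin(a),np.cos(a)]])
print((c+np.array([[.15,-.049],[.15,.049]])@R.T).round(4))
t=cap('top'); 
E
```

```text
[[ 0.67524077 -0.07065886  0.055     ]
 [ 0.69448116  0.02301736  0.055     ]]
[[ 0.6784 -0.0715]
 [ 0.6988  0.0244]]
```

>>> {"method": "arm_command", "body": {"travel": [[-0.05,-0.08,0],[-0.1,-0.16,0],[-0.16,-0.24,0],[-0.224,-0.336,-0.05],[-0.224,-0.336,-0.15],[-0.224,-0.336,-0.22],[-0.224,-0.336,-0.22],[-0.224,-0.336,-0.22]], "delta_rot": [[0,0,-0.1],[0,0,-0.2],[0,0,-0.3],[0,0,-0.4],[0,0,-0.479],[0,0,-0.479],[0,0,-0.479],[0,0,-0.479]]}}

```text
time_s: 12.65
tcp_pos: [0.4809, 0.02, 0.2025]
eef_rot: [-180.0, 0.0, 168.1]
contact_force: [0.4, 0.3, -1.2]
gripper_width: 0.0176
gripper_force: 50.0
```

```bash
python3 - <<'E'
from h import *
s=r.get_state(); print(s['tcp_pos'],s['eef_rot'],s['joints'].round(1))
t=cap('top'); c=cap('scene')
A=cv2.resize(t['img'][115:265,200:320],(320,400),interpolation=3);B=cv2.resize(c['img'][150:250,200:320],(480,400),interpolation=3)
save('hov',np.hstack([A,B]))
E
```

```text
[0.48092795 0.01995221 0.20246328] [-1.79983045e+02  3.89268640e-02  1.68092143e+02] [  25.9    4.1  -26.7    0.   -59.2 -127.8]
```

View pics/hov.png

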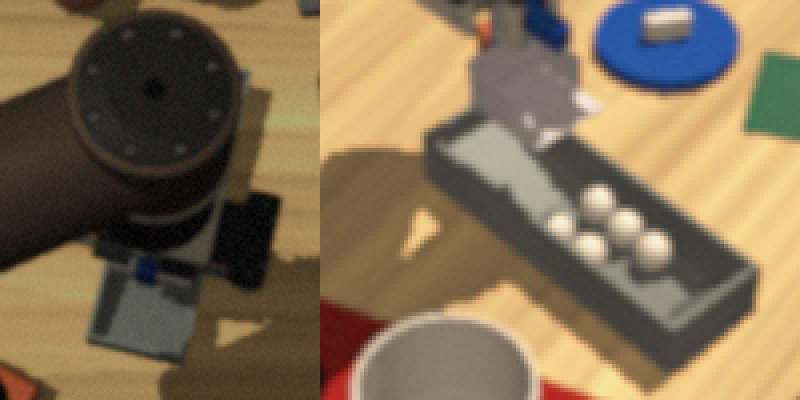

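>>> {"method": "arm_command", "body": {"travel": [[0,0,-0.02],[0,0,-0.06],[0,0,-0.1],[0,0,-0.14],[0,0,-0.17],[0,0,-0.19],[0,0,-0.2],[0,0,-0.2]], "delta_rot": [[0.016,0.076,0],[0.032,0.152,0],[0.032,0.152,0],[0.032,0.152,0],[0.032,0.152,0],[0.032,0.152,0],[0.032,0.152,0],[0.032,0.152,0]]}}

```text
time_s: 13.75
tcp_pos: [0.4802, 0.0195, 0.1018]
eef_rot: [-180.0, -14.0, 168.0]
contact_force: [-0.2, -0.4, -2.5]
gripper_width: 0.0177
gripper_force: 50.0
```

>>> {"method": "arm_command", "body": {"travel": [[0.018,-0.004,-0.004],[0.035,-0.0075,-0.007],[0.05,-0.0105,-0.009],[0.0645,-0.0137,-0.01],[0.078,-0.0166,-0.012],[0.092,-0.0196,-0.014],[0.107,-0.0228,-0.016],[0.121,-0.0258,-0.018],[0.141,-0.03,-0.019],[0.158,-0.0337,-0.019],[0.168,-0.0358,-0.019],[0.178,-0.0379,-0.019],[0.188,-0.04,-0.019],[0.198,-0.042,-0.019],[0.198,-0.042,-0.019]], "delta_rot": [[-0.0035,-0.017,0],[-0.007,-0.033,0],[-0.011,-0.052,0],[-0.015,-0.071,0],[-0.019,-0.09,0],[-0.023,-0.109,0],[-0.027,-0.125,0],[-0.03,-0.141,0],[-0.032,-0.152,0],[-0.032,-0.152,0],[-0.032,-0.152,0],[-0.032,-0.152,0],[-0.032,-0.152,0],[-0.032,-0.152,0],[-0.032,-0.152,0]]}}

```text
time_s: 15.62
tcp_pos: [0.579, -0.0019, 0.0931]
eef_rot: [-180.0, 0.0, 168.0]
contact_force: [-3.4, -0.9, 6.5]
gripper_width: 0.0182
gripper_force: 50.0
```

>>> {"method": "arm_command", "body": {"travel": [[0.01,-0.002,0],[0.018,-0.004,0],[0.026,-0.0056,0],[0.034,-0.0073,0],[0.042,-0.009,0],[0.042,-0.009,0],[0.042,-0.009,0]], "delta_rot": [[0,0,0],[0,0,0],[0,0,0],[0,0,0],[0,0,0],[0,0,0],[0,0,0]]}}

```text
time_s: 16.5
tcp_pos: [0.5997, -0.0064, 0.0931]
eef_rot: [-180.0, 0.0, 168.0]
contact_force: [-4.3, 0.0, 6.1]
gripper_width: 0.0174
gripper_force: 50.0
```

```bash
python3 - <<'E'
from h import *
c=cap('scene'); print(r.get_state()['tcp_pos'])
save('sc1',c['img'],(205,150,325,240),5)
E
```

```text
[ 0.59972044 -0.00633425  0.0930869 ]
```

View pics/sc1.png

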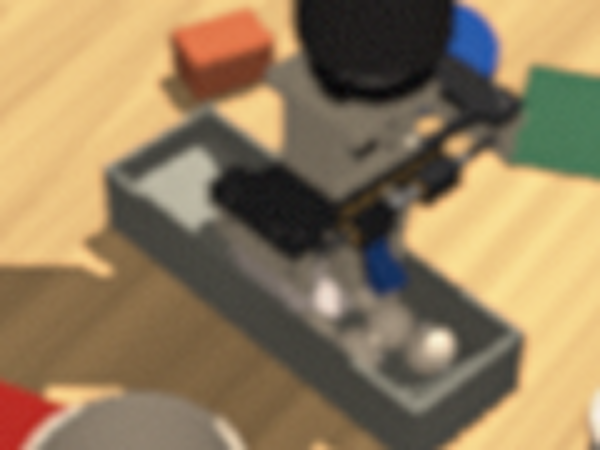

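>>> {"method": "arm_command", "body": {"travel": [[0.002,0,0.006],[0.002,0,0.011],[-0.002,0,0.013],[-0.004,0,0.014],[0,0,0.016],[0.004,-0.001,0.019],[0.004,-0.001,0.019],[0.004,-0.001,0.019]], "delta_rot": [[-0.009,-0.044,0],[-0.0185,-0.087,0],[-0.027,-0.125,0],[-0.035,-0.163,0],[-0.046,-0.217,0],[-0.058,-0.272,0],[-0.058,-0.272,0],[-0.058,-0.272,0]]}}

```text
time_s: 17.55
tcp_pos: [0.6053, -0.0106, 0.1203]
eef_rot: [179.8, 23.0, 168.3]
contact_force: [0.4, -0.5, -3.4]
gripper_width: 0.0177
gripper_force: 49.9
```

>>> {"method": "arm_command", "body": {"travel": [[0,0,0.02],[0,0,0.06],[0,0,0.1],[0,0,0.16],[0,0,0.22],[0,0,0.3],[0,0,0.3],[0,0,0.3]], "delta_rot": [[0,0,0],[0,0,0],[0,0,0],[0,0,0],[0,0,0],[0,0,0],[0,0,0],[0,0,0]]}}

```text
time_s: 18.55
tcp_pos: [0.6058, -0.0093, 0.2694]
eef_rot: [179.7, 22.9, 168.1]
contact_force: [-0.0, 0.3, -2.8]
gripper_width: 0.0177
gripper_force: 49.9
```

```bash
python3 - <<'E'
from h import *
c=cap('scene'); s=r.get_state(); print(s['tcp_pos'],s['joints'].round(1))
a=proj(c,[s['tcp_pos']])[0].astype(int); print(a)
A=cv2.resize(c['img'][150:240,205:325],(480,360),interpolation=3); x0=max(a[0]-40,0);y0=max(a[1]-20,0); B=cv2.resize(c['img'][y0:y0+90,x0:x0+80],(320,360),interpolation=3)
save('sc2',np.hstack([A,B]))
E
```

```text
[ 0.6054974  -0.00964617  0.26881073] [  24.6    1.   -32.8   21.   -39.3 -140.8]
[280 156]
```

View pics/sc2.png

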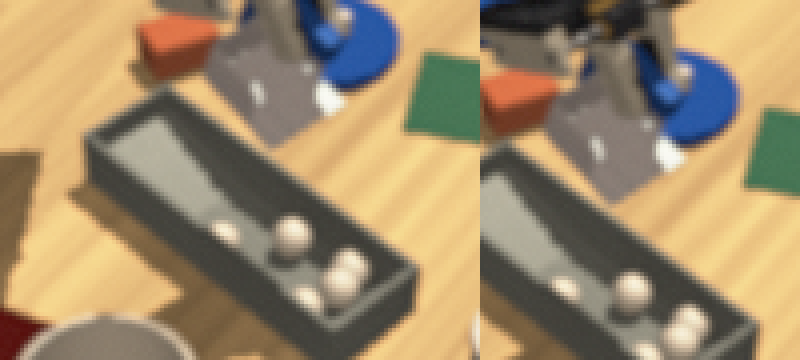

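The scene crop shows five balls still in the tray, at crop pixels (225,230), (292,237), (350,268), (343,287) and (308,297). The scoop looks empty or nearly so, and the arm clipped the nose-up tilt. I'll locate the balls exactly.

```bash
cat > b.py <<'E'
from h import *
C=np.array([.540,.007]); A=np.radians(-12); RT=np.array([[np.cos(A),np.sin(A)],[-np.sin(A),np.cos(A)]])
def panf(w): return (np.atleast_2d(w)[:,:2]-C)@RT.T
if __name__=='__main__':
    c=cap('scene')
    f=np.array([[205+x/4,150+y/4] for x,y in [(225,230),(292,237),(350,268),(343,287),(308,297)]])
    print((panf(onz(c,f,.021))*1000).round())
    t=cap('top'); w=cap('wrist'); s=r.get_state()
    print(s['contact_force'],s['moment'],s['joints'])
    W=cv2.resize(w['img'],(448,336)); T=cv2.resize(t['img'][110:270,200:330],(273,336),interpolation=3)
    save('sc3',np.hstack([W,T]))
E
python3 b.py
```

```text
[[ -1. -16.]
 [ 42.  19.]
 [ 99.  30.]
 [109.  11.]
 [ 98. -17.]]
[-0.41635572  0.28941577 -1.90240765] [0.28153106 1.49455495 0.01595629] [  24.55723478    0.98239697  -32.83944317   21.11261309  -39.29112529
 -140.72266269]
```

View pics/sc3.png

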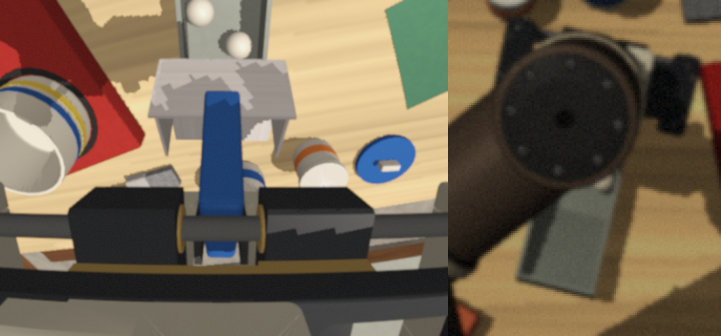

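The tray now holds all five balls: the wrist crop shows the scoop turned nose-down in the grip, with the outer face of its back wall visible at (220,85), so it slipped while pushing and came up empty. I'll measure that slip before re-seating the scoop.

```bash
python3 - <<'E'
from h import *
w=cap('wrist'); s=r.get_state()
T=Ro.from_euler('xyz',s['eef_rot'],degrees=True).as_matrix(); p=s['tcp_pos']
hsv=cv2.cvtColor(w['img'],cv2.COLOR_RGB2HSV); m=cv2.inRange(hsv,np.array((100,130,40)),np.array((130,255,255)))
for y in range(96,215,12):
    xs=np.nonzero(m[y,215:300])[0]; print(y,(xs.min()+215,xs.max()+215) if len(xs) else None,end=' ')
print()
for ph in(0,10,20,30,40):
    a=np.radians(ph); X=[]
    for x,y,z in[(-45,9,12.5),(-45,-9,12.5),(34,9,12.5),(34,-9,12.5),(-40,38,-40.5),(-40,-38,-40.5),(-38,38,-86),(-38,-38,-86)]:
        xr=x*np.cos(a)+z*np.sin(a); zr=-x*np.sin(a)+z*np.cos(a); X.append(p+T@(np.array([-xr,y,-zr])/1000))
    print(ph,proj(w,X).round().astype(int).tolist())
E
```

```text
96 None 108 (np.int64(235), np.int64(272)) 120 (np.int64(234), np.int64(272)) 132 (np.int64(234), np.int64(273)) 144 (np.int64(233), np.int64(274)) 156 (np.int64(232), np.int64(274)) 168 (np.int64(232), np.int64(274)) 180 (np.int64(231), np.int64(274)) 192 (np.int64(230), np.int64(276)) 204 (np.int64(229), np.int64(299)) 
0 [[276, 165], [232, 165], [273, 327], [235, 327], [320, 155], [188, 155], [307, 146], [200, 146]]
10 [[278, 176], [231, 176], [272, 321], [236, 321], [323, 146], [184, 146], [310, 127], [198, 127]]
20 [[279, 192], [230, 192], [271, 314], [237, 314], [328, 138], [180, 138], [313, 109], [194, 109]]
30 [[280, 211], [229, 211], [271, 306], [237, 306], [332, 134], [176, 134], [318, 91], [190, 91]]
40 [[281, 234], [229, 234], [270, 296], [238, 296], [338, 132], [171, 132], [324, 74], [184, 74]]
```

>>> {"method": "arm_command", "body": {"travel": [[0,0.05,0],[0,0.15,0],[0.02,0.25,0],[0.04,0.35,0],[0.06,0.45,0],[0.075,0.55,0],[0.075,0.591,0],[0.075,0.591,-0.1],[0.075,0.591,-0.2],[0.075,0.591,-0.25],[0.075,0.591,-0.25],[0.075,0.591,-0.25]], "delta_rot": [[0,0,0.1],[0,0,0.2],[0,0,0.3],[0,0,0.4],[0,0,0.478],[0,0,0.478],[0,0,0.478],[0,0,0.478],[0,0,0.478],[0,0,0.478],[0,0,0.478],[0,0,0.478]], "newtons": 60}}

```text
time_s: 20.3
tcp_pos: [0.6444, 0.286, 0.1463]
eef_rot: [179.8, 23.0, -148.7]
contact_force: [0.5, -0.1, -1.6]
gripper_width: 0.0181
gripper_force: 59.9
```

```bash
python3 - <<'E'
from h import *
s=r.get_state(); print(s['tcp_pos'],s['eef_rot'],s['joints'].round(1))
E
```

```text
[0.6444378  0.28604534 0.14633827] [ 179.84183138   23.03649642 -148.69312263] [  41.5   17.1  -26.6    9.5  -23.9 -108.1]
```

>>> {"method": "arm_command", "body": {"travel": [[0,0,-0.04],[0,0,-0.07],[0,0,-0.09],[0,0,-0.1],[0,0,-0.104],[0,0,-0.104]], "delta_rot": [[0,0,0],[0,0,0],[0,0,0],[0,0,0],[0,0,0],[0,0,0]]}}

```text
time_s: 21.05
tcp_pos: [0.644, 0.2857, 0.0937]
eef_rot: [179.8, 23.0, -148.7]
contact_force: [-0.5, 0.1, -1.5]
gripper_width: 0.0179
gripper_force: 59.9
```

```bash
python3 - <<'E'
from h import *
s=r.get_state(); print(s['tcp_pos'],s['eef_rot'],s['joints'].round(1),s['contact_force'])
w=cap('wrist'); hsv=cv2.cvtColor(w['img'],cv2.COLOR_RGB2HSV); m=cv2.inRange(hsv,np.array((100,130,40)),np.array((130,255,255)))
# bar's back end and scoop back-wall rows along centre column
print([int(v) for v in np.nonzero(m[60:240,253])[0][[0,-1]]+60])
E
```

```text
[0.64397456 0.28574002 0.09372138] [ 179.83291192   23.00530603 -148.70487355] [  41.2   20.7  -31.3   13.8  -15.7 -112.4] [-0.51552457  0.14427193 -1.51742254]
[105, 239]
```

>>> {"method": "arm_command", "body": {"travel": [[0,0,-0.004],[0,0,-0.008],[0,0,-0.008]], "delta_rot": [[0,0,0],[0,0,0],[0,0,0]]}}

```text
time_s: 21.48
tcp_pos: [0.6448, 0.2867, 0.0925]
eef_rot: [179.8, 23.2, -148.7]
contact_force: [-7.4, -2.8, 15.5]
gripper_width: 0.0175
gripper_force: 60.0
```

>>> {"method": "arm_command", "body": {"travel": [[0,0,-0.004],[0,0,-0.008],[0,0,-0.012],[0,0,-0.012]], "delta_rot": [[0,0,0],[0,0,0],[0,0,0],[0,0,0]], "newtons": 3}}

```text
time_s: 21.98
tcp_pos: [0.6437, 0.2858, 0.0831]
eef_rot: [179.8, 23.0, -148.7]
contact_force: [-2.1, 0.4, 3.8]
gripper_width: 0.0181
gripper_force: 3.0
```

>>> {"method": "arm_command", "body": {"travel": [[0,0,0],[0,0,0],[0,0,0],[0,0,0.05],[0,0,0.15],[0,0,0.3],[0,0,0.4],[0,0,0.4],[0,0,0.4]], "delta_rot": [[0,0,0],[0,0,0],[0,0,0],[0,0,0],[0,0,0],[-0.065,0.11,0],[-0.132,0.219,0],[-0.132,0.219,0],[-0.132,0.219,0]], "grip": 0.6}}

```text
time_s: 23.1
tcp_pos: [0.6455, 0.2866, 0.2862]
eef_rot: [179.7, 0.0, -148.7]
contact_force: [0.3, 0.4, -0.8]
gripper_width: 0.0526
gripper_force: 0.0
```

```bash
cat > sc.py <<'E'
from h import *
w=cap('wrist'); t=cap('top'); s=r.get_state(); print(s['tcp_pos'].round(4),s['eef_rot'].round(1))
m,b=blobs(w,(100,130,60),(130,255,255),100)
for st,ce,l in b: print(st,ce.round(1))
st,ce,l=min(b,key=lambda q:abs(q[1][0]-256)+abs(q[1][1]-220))
rows=[y for y in range(st[1]+10,min(st[1]+st[3],246)-4,6)]
mid=np.array([[np.nonzero(l[y])[0].mean()+.0,y] for y in rows]); p=onz(w,mid,.099)[:,:2]; v=p[-1]-p[0]
print('line',p[0],p[-1],'yaw',np.degrees(np.arctan2(v[1],v[0])),'back end',onz(w,[[mid[0,0],st[1]]],.099))
wd=[np.ptp(np.nonzero(l[y])[0])+1 for y in rows]; print('widths',wd)
save('ws',w['img'])
E
python3 sc.py
```

```text
[0.6446 0.2861 0.2837] [ 179.7    0.  -148.7]
[ 260    0  113   75 6271] [314.9  33.6]
[ 244   91   20   79 1160] [252.9 129.5]
[  0 121  19  52 430] [ 10.5 145.4]
[133 206  46  31 607] [157.3 216.9]
line [0.58578345 0.25229586] [0.63869014 0.2826448 ] yaw 29.839939024646444 back end [[0.57749382 0.24725449 0.099     ]]
widths [np.int64(14), np.int64(14), np.int64(14), np.int64(14), np.int64(15), np.int64(15), np.int64(14), np.int64(14), np.int64(14), np.int64(14), np.int64(17)]
```

>>> {"method": "arm_command", "body": {"travel": [[-0.03,-0.02,0],[-0.055,-0.032,-0.08],[-0.055,-0.032,-0.18],[-0.055,-0.032,-0.28],[-0.055,-0.032,-0.35],[-0.055,-0.032,-0.38],[-0.055,-0.032,-0.395],[-0.055,-0.032,-0.395]], "delta_rot": [[0,0,-0.014],[0,0,-0.014],[0,0,-0.014],[0,0,-0.014],[0,0,-0.014],[0,0,-0.014],[0,0,-0.014],[0,0,-0.014]]}}

```text
time_s: 24.2
tcp_pos: [0.6165, 0.2698, 0.0863]
eef_rot: [179.8, 0.0, -150.0]
contact_force: [-0.5, -0.3, 0.2]
gripper_width: 0.0524
gripper_force: 0.0
```

>>> {"method": "arm_command", "body": {"travel": [[0,0,0],[0,0,0],[0,0,0],[0,0,0],[0,0,0],[0,0,0],[0,0,0]], "delta_rot": [[0,0,0],[0,0,0],[0,0,0],[0,0,0],[0,0,0],[0,0,0],[0,0,0]], "grip": 0, "newtons": 60}}

```text
time_s: 25.08
tcp_pos: [0.6163, 0.2697, 0.0859]
eef_rot: [179.7, -0.0, -150.0]
contact_force: [-1.3, 0.2, 2.3]
gripper_width: 0.0174
gripper_force: 60.0
```

>>> {"method": "arm_command", "body": {"travel": [[0,0,0.1],[0,0,0.2],[0,0,0.3],[-0.05,-0.1,0.4],[-0.05,-0.15,0.45],[-0.05,-0.15,0.45],[-0.05,-0.15,0.45]], "delta_rot": [[0,0,0],[0,0,0],[0,0,0],[0,0,0],[0,0,0],[0,0,0],[0,0,0]]}}

```text
time_s: 25.95
tcp_pos: [0.5908, 0.1945, 0.3098]
eef_rot: [179.7, -0.1, -150.0]
contact_force: [-0.2, -0.3, -3.0]
gripper_width: 0.0178
gripper_force: 60.0
```

```bash
cat > slip.py <<'E'
from h import *
# measures the held scoop in the tool: apparent rows of the blue bar/post's back end and compare to predicted for pitch slip
w=cap('wrist'); s=r.get_state(); T=Ro.from_euler('xyz',s['eef_rot'],degrees=True).as_matrix(); p=s['tcp_pos']
hsv=cv2.cvtColor(w['img'],cv2.COLOR_RGB2HSV); m=cv2.inRange(hsv,np.array((100,130,40)),np.array((130,255,255)))
ys=np.nonzero(m[120:215,253])[0]+120; print('blue top row',ys.min() if len(ys) else None, 'xs row180',np.nonzero(m[180,200:300])[0][[0,-1]]+200)
for ph in(-10,-5,0,5,10,20):
    a=np.radians(ph); X=[]
    for x,y,z in[(-45,0,12.5),(-45,0,-10),(-40,38,-40.5),(-40,-38,-40.5)]:
        xr=x*np.cos(a)+z*np.sin(a); zr=-x*np.sin(a)+z*np.cos(a); X.append(p+T@(np.array([-xr,y,-zr])/1000))
    print(ph,proj(w,X).round().astype(int).tolist())
print(s['tcp_pos'].round(4),s['eef_rot'].round(2),s['contact_force'].round(1),s['moment'].round(2))
E
python3 slip.py
```

```text
blue top row 148 xs row180 [232 271]
-10 [[254, 159], [253, 158], [316, 166], [190, 166]]
-5 [[254, 162], [253, 157], [318, 160], [189, 161]]
0 [[254, 166], [253, 156], [319, 155], [187, 155]]
5 [[254, 171], [253, 156], [321, 150], [186, 151]]
10 [[254, 177], [254, 157], [323, 146], [184, 146]]
20 [[254, 193], [254, 161], [327, 139], [180, 139]]
[0.5907 0.1947 0.3091] [ 179.72   -0.18 -150.  ] [ 0.8 -0.3 -2.2] [ 0.1   0.03 -0.02]
```

>>> {"method": "arm_command", "body": {"travel": [[-0.05,-0.08,0],[-0.1,-0.16,0],[-0.16,-0.24,0],[-0.221,-0.351,-0.05],[-0.221,-0.351,-0.15],[-0.221,-0.351,-0.216],[-0.221,-0.351,-0.216],[-0.221,-0.351,-0.216]], "delta_rot": [[0,0,-0.1],[0,0,-0.2],[0,0,-0.3],[0,0,-0.4],[0,0,-0.467],[0,0,-0.467],[0,0,-0.467],[0,0,-0.467]]}}

```text
time_s: 27.0
tcp_pos: [0.4815, 0.0196, 0.2034]
eef_rot: [179.8, -0.0, 168.0]
contact_force: [-0.4, -0.4, -1.3]
gripper_width: 0.018
gripper_force: 60.0
```

>>> {"method": "arm_command", "body": {"travel": [[0,0,-0.02],[0,0,-0.06],[0,0,-0.1],[0,0,-0.14],[0,0,-0.17],[0,0,-0.185],[0,0,-0.195],[0,0,-0.195]], "delta_rot": [[0.016,0.076,0],[0.032,0.152,0],[0.032,0.152,0],[0.032,0.152,0],[0.032,0.152,0],[0.032,0.152,0],[0.032,0.152,0],[0.032,0.152,0]]}}

```text
time_s: 28.0
tcp_pos: [0.4809, 0.0192, 0.1055]
eef_rot: [179.8, -14.0, 168.0]
contact_force: [0.0, -1.0, -1.3]
gripper_width: 0.0174
gripper_force: 60.0
```

```bash
python3 slip.py|sed -n '1p;$p'
```

```text
blue top row 147 xs row180 [232 271]
[0.481  0.0192 0.1057] [179.76 -13.99 168.  ] [ 0.   0.1 -1.9] [-0.25 -1.    0.01]
```

>>> {"method": "arm_command", "body": {"travel": [[0.018,-0.004,-0.005],[0.035,-0.0075,-0.008],[0.05,-0.0105,-0.01],[0.0645,-0.0137,-0.011],[0.078,-0.0166,-0.013],[0.092,-0.0196,-0.016],[0.107,-0.0228,-0.018],[0.121,-0.0258,-0.02],[0.141,-0.03,-0.022],[0.158,-0.0337,-0.022],[0.158,-0.0337,-0.022]], "delta_rot": [[-0.0035,-0.017,0],[-0.007,-0.033,0],[-0.011,-0.052,0],[-0.015,-0.071,0],[-0.019,-0.09,0],[-0.023,-0.109,0],[-0.027,-0.125,0],[-0.03,-0.141,0],[-0.032,-0.152,0],[-0.032,-0.152,0],[-0.032,-0.152,0]]}}

```text
time_s: 29.42
tcp_pos: [0.5603, 0.0021, 0.0939]
eef_rot: [179.8, -0.1, 168.0]
contact_force: [0.5, -0.5, -2.3]
gripper_width: 0.0179
gripper_force: 60.0
```

```bash
python3 slip.py|sed -n '1p;$p'
```

```text
blue top row 147 xs row180 [232 272]
[0.56   0.0021 0.0939] [ 1.7976e+02 -8.0000e-02  1.6796e+02] [-0.8 -0.1 -1.9] [-0.01  0.07 -0.01]
```

>>> {"method": "arm_command", "body": {"travel": [[0.01,-0.002,0],[0.02,-0.0043,0],[0.03,-0.0064,0],[0.04,-0.0085,0],[0.04,-0.0085,0]], "delta_rot": [[0,0,0],[0,0,0],[0,0,0],[0,0,0],[0,0,0]]}}

```text
time_s: 30.1
tcp_pos: [0.5803, -0.0021, 0.0942]
eef_rot: [179.7, -0.0, 168.0]
contact_force: [-0.6, 0.0, -3.7]
gripper_width: 0.0176
gripper_force: 60.0
```

>>> {"method": "arm_command", "body": {"travel": [[0.008,-0.0017,0],[0.016,-0.0034,0],[0.024,-0.0051,0],[0.024,-0.0051,0]], "delta_rot": [[0,0,0],[0,0,0],[0,0,0],[0,0,0]]}}

```text
time_s: 30.6
tcp_pos: [0.5915, -0.0051, 0.0939]
eef_rot: [179.8, -0.1, 168.0]
contact_force: [-1.3, -0.8, -2.3]
gripper_width: 0.0174
gripper_force: 60.0
```

```bash
python3 slip.py|sed -n '1p;$p'; python3 - <<'E'
from b import *
c=cap('scene'); g=c['img'].astype(int)
# bright low-saturation blobs inside projected tray area
hsv=cv2.cvtColor(c['img'],cv2.COLOR_RGB2HSV); P=[]
for x,y in[(-.15,-.049),(-.15,.049),(.15,.049),(.15,-.049)]: P.append([*(C+RT.T@np.array([x,y])),.055])
k=np.zeros(g.shape[:2],np.uint8); cv2.fillPoly(k,[proj(c,P).round().astype(int)],1)
m=((hsv[...,2]>150)&(k>0)).astype(np.uint8); n,l,st,ce=cv2.connectedComponentsWithStats(m)
for i in range(1,n):
    if st[i][4]>4: print(ce[i].round(1),st[i][2:],(panf(onz(c,[ce[i]],.023))*1000).round())
E
```

```text
blue top row 147 xs row180 [233 272]
[ 0.5918 -0.0047  0.094 ] [ 1.7975e+02 -4.0000e-02  1.6797e+02] [-1.4 -0.3 -3. ] [-0.09  0.32 -0.  ]
[252.4 174.8] [10  8 16] [[-143.   71.]]
[233. 178.] [18 11 36] [[-177.    8.]]
[240.2 186.5] [ 14  14 110] [[-125.   -2.]]
[297.6 207.3] [26 20 45] [[81. 72.]]
[267.1 212.1] [3 3 8] [[ 29. -17.]]
[288.7 219.6] [ 21  16 174] [[100.  11.]]
[275.1 218.4] [ 3  4 11] [[ 66. -17.]]
```

>>> {"method": "arm_command", "body": {"travel": [[0.005,-0.001,0],[0.01,-0.002,0],[0.014,-0.003,0],[0.014,-0.003,0],[0.014,-0.003,0]], "delta_rot": [[0,0,0],[0,0,0],[0,0,0],[0,0,0],[0,0,0]]}}

```text
time_s: 31.32
tcp_pos: [0.599, -0.006, 0.0943]
eef_rot: [179.7, -0.0, 168.0]
contact_force: [0.5, 0.3, -3.0]
gripper_width: 0.0176
gripper_force: 60.0
```

```bash
python3 slip.py|sed -n '1p;$p'; python3 -c "
from h import *
print(r.get_state()['joints'].round(1))"
```

```text
blue top row 147 xs row180 [232 272]
[ 0.5989 -0.006   0.0943] [ 1.7974e+02 -2.0000e-02  1.6798e+02] [-1.4 -0.4 -3.9] [0.12 0.13 0.04]
[  18.    21.3  -19.8   -0.3  -48.7 -119.8]
```

>>> {"method": "arm_command", "body": {"travel": [[0.002,0,0.004],[0.003,-0.001,0.008],[0.003,-0.001,0.012],[0.003,-0.001,0.012]], "delta_rot": [[-0.008,-0.036,0],[-0.015,-0.072,0],[-0.023,-0.109,0],[-0.023,-0.109,0]]}}

```text
time_s: 31.88
tcp_pos: [0.599, -0.0067, 0.1004]
eef_rot: [179.8, 9.9, 168.0]
contact_force: [-0.8, 0.3, -3.6]
gripper_width: 0.0176
gripper_force: 60.0
```

```bash
python3 slip.py|sed -n '1p;$p'; python3 -c "
from h import *
print(r.get_state()['joints'].round(1))"
```

```text
blue top row 147 xs row180 [233 271]
[ 0.5996 -0.0066  0.1004] [179.76   9.91 168.03] [ 0.4  0.7 -3.9] [ 0.15  0.93 -0.04]
[  21.1   16.4  -31.3    9.2  -34.2 -130.3]
```

>>> {"method": "arm_command", "body": {"travel": [[0.002,0,0.006],[0.003,0,0.012],[0.003,0,0.03],[0,0,0.06],[0,0,0.1],[0,0,0.16],[0,0,0.24],[0,0,0.32],[0,0,0.32]], "delta_rot": [[-0.008,-0.036,0],[-0.015,-0.07,0],[-0.018,-0.087,0],[-0.018,-0.087,0],[-0.018,-0.087,0],[-0.018,-0.087,0],[-0.018,-0.087,0],[-0.018,-0.087,0],[-0.018,-0.087,0]]}}

```text
time_s: 33.05
tcp_pos: [0.6026, -0.0058, 0.2646]
eef_rot: [179.5, 18.3, 167.9]
contact_force: [0.8, 0.3, -3.5]
gripper_width: 0.0175
gripper_force: 60.0
```

```bash
python3 slip.py|sed -n '1p;$p'; cat > sb.py <<'E'
from b import *
c=cap('scene'); hsv=cv2.cvtColor(c['img'],cv2.COLOR_RGB2HSV)
save('sb',c['img'],(190,120,340,240),4)
E
python3 sb.py
```

```text
blue top row 147 xs row180 [233 271]
[ 0.6011 -0.0062  0.2618] [179.56  18.07 167.91] [ 0.4 -0.3 -5. ] [ 0.27  1.68 -0.03]
```

View pics/sb.png

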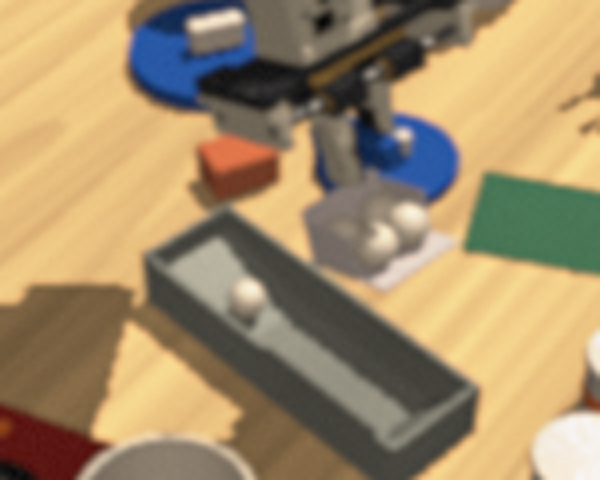

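The scene crop shows one ball left in the tray at (247,298), near the foot of the slope, and at least three balls held in the scoop. I'll carry these to the jar and dump them.

>>> {"method": "arm_command", "body": {"travel": [[0,-0.01,0.01],[0,-0.03,0.03],[0.01,-0.06,0.05],[0.01,-0.1,0.07],[0.01,-0.14,0.08],[0.02,-0.18,0.08],[0.02,-0.22,0.08],[0.02,-0.25,0.08],[0.02,-0.27,0.08],[0.02,-0.28,0.08],[0.02,-0.28,0.08]], "delta_rot": [[0,0,0.02],[0,0,0.06],[0,0,0.12],[0,0,0.19],[0,0,0.27],[0,0,0.35],[0,0,0.43],[0,0,0.51],[0,0,0.57],[0,0,0.6],[0,0,0.6]]}}

```text
time_s: 34.52
tcp_pos: [0.6099, -0.1473, 0.2978]
eef_rot: [179.5, 17.8, -138.2]
contact_force: [0.1, 0.2, -4.0]
gripper_width: 0.0177
gripper_force: 60.0
```

```bash
python3 slip.py|sed -n '1p;$p'; python3 -c "
from h import *
print(r.get_state()['joints'].round(1))"
```

```text
blue top row 147 xs row180 [233 271]
[ 0.6098 -0.1469  0.2983] [ 179.53   17.86 -138.19] [ 0.4 -0.  -3.8] [-0.96  1.12 -0.02]
[ -3.9   9.9  -3.3 -14.4 -65.2 -39.5]
```

>>> {"method": "arm_command", "body": {"travel": [[0,-0.01,0],[0.01,-0.03,0],[0.02,-0.06,0],[0.02,-0.1,0],[0.03,-0.15,0],[0.03,-0.2,0],[0.04,-0.25,0],[0.042,-0.3,0],[0.042,-0.34,0],[0.042,-0.36,0],[0.042,-0.372,0],[0.042,-0.372,0]], "delta_rot": [[0,0,0.02],[0,0,0.06],[0,0,0.12],[0,0,0.19],[0,0,0.27],[0,0,0.35],[0,0,0.43],[0,0,0.51],[0,0,0.58],[0,0,0.63],[0,0,0.645],[0,0,0.645]]}}

```text
time_s: 36.08
tcp_pos: [0.6314, -0.3323, 0.2995]
eef_rot: [179.6, 18.0, -80.1]
contact_force: [0.0, 0.5, -3.4]
gripper_width: 0.0177
gripper_force: 60.0
```

```bash
python3 slip.py|sed -n '1p;$p'; python3 - <<'E'
from h import *
print(r.get_state()['joints'].round(1))
# jar rim from top: bright ring, fit ellipse on outer contour at z=.131
t=cap('top'); hsv=cv2.cvtColor(t['img'],cv2.COLOR_RGB2HSV)
c=cap('scene')
for n,k,roi in(('top',t,(335,125,405,200)),('scene',c,(200,225,262,290))):
    print(n,proj(k,[[.617,-.254,.131]]).round(1))
    save('jar_'+n,k['img'],roi,5)
E
```

```text
blue top row 148 xs row180 [233 271]
[ 0.6314 -0.3321  0.3   ] [179.67  17.98 -80.06] [ 0.5 -0.3 -3.8] [-1.42 -0.21  0.01]
[-20.5  30.5  27.4 -15.4 -96.3  30. ]
top [[369.6 157.9]]
scene [[231.9 245.7]]
```

```bash
cat > jar.py <<'E'
from h import *
from scipy.optimize import least_squares
for n,roi in(('top',(335,125,405,200)),('scene',(195,222,262,290))):
    c=cap(n); im=np.load(f'pics/{n}.npy'); hsv=cv2.cvtColor(im,cv2.COLOR_RGB2HSV)
    notjar=((hsv[...,1]>110)|(hsv[...,2]<35)).astype(np.uint8); m=1-notjar
    k=np.zeros_like(m); k[roi[1]:roi[3],roi[0]:roi[2]]=m[roi[1]:roi[3],roi[0]:roi[2]]; k=cv2.morphologyEx(k,cv2.MORPH_OPEN,np.ones((3,3)))
    cn=max(cv2.findContours(k,cv2.RETR_EXTERNAL,cv2.CHAIN_APPROX_NONE)[0],key=cv2.contourArea)[:,0,:]
    P=onz(c,cn,.131)[:,:2]; cam=(-c['R'].T@c['t'])[:2]; g=np.array([.617,-.254]); d=(g-cam)/np.linalg.norm(g-cam)
    Q=P[((P-g)@d>.0)]
    s=least_squares(lambda x:np.linalg.norm(Q-x[:2],axis=1)-x[2],[*g,.062],loss='soft_l1',f_scale=.002)
    s2=least_squares(lambda x:np.linalg.norm(Q-x,axis=1)-.062,g,loss='soft_l1',f_scale=.002)
    print(n,len(P),len(Q),s.x.round(4),s2.x.round(4),np.abs(s2.fun).mean().round(4))
E
python3 jar.py
```

```text
top 149 68 [ 0.6139 -0.2533  0.0621] [ 0.614  -0.2534] 0.0007
scene 143 60 [ 0.6127 -0.2516  0.0614] [ 0.6133 -0.2522] 0.0009
```

>>> {"method": "arm_command", "body": {"travel": [[-0.004,0.002,-0.04],[-0.007,0.003,-0.09],[-0.007,0.003,-0.125],[-0.01,0.018,-0.12],[-0.013,0.035,-0.113],[-0.016,0.051,-0.108],[-0.019,0.067,-0.108],[-0.022,0.083,-0.108],[-0.025,0.098,-0.11],[-0.027,0.114,-0.112],[-0.03,0.13,-0.117],[-0.033,0.146,-0.122],[-0.036,0.162,-0.128],[-0.038,0.178,-0.134],[-0.038,0.178,-0.134],[-0.038,0.178,-0.134]], "delta_rot": [[0,0,0],[0,0,0],[0,0,0],[-0.065,-0.012,0],[-0.131,-0.023,0],[-0.197,-0.035,0],[-0.252,-0.044,0],[-0.307,-0.054,0],[-0.362,-0.064,0],[-0.416,-0.073,0],[-0.47,-0.083,0],[-0.525,-0.092,0],[-0.58,-0.102,0],[-0.635,-0.112,0],[-0.635,-0.112,0],[-0.635,-0.112,0]]}}

```text
time_s: 38.33
tcp_pos: [0.6127, -0.2435, 0.2339]
eef_rot: [179.8, -40.0, -80.0]
contact_force: [-0.6, 0.2, -2.6]
gripper_width: 0.0174
gripper_force: 60.0
```

```bash
python3 slip.py|sed -n '1p;$p'; python3 - <<'E'
from h import *
print(r.get_state()['joints'].round(1))
c=cap('scene'); save('dump',c['img'],(190,180,290,290),5)
E
```

```text
blue top row 148 xs row180 [233 272]
[ 0.6128 -0.2437  0.2341] [179.81 -40.   -80.09] [-0.2 -0.3 -1.4] [2.67 0.55 0.01]
[  9.8  15.1 -37.   53.7 -52.9 -39.4]
```

>>> {"method": "arm_command", "body": {"travel": [[0,0,0],[0,0,0.04],[0,0,0.1],[0,0,0.16],[0,0,0.16],[0,0,0.16],[0,0,0.16],[0,0,0.16],[0,0.05,0.16],[0,0.12,0.16],[0,0.2,0.16],[0,0.28,0.16],[0,0.28,0.16]], "delta_rot": [[0,0,0],[0,0,0],[0,0,0],[0.1,0.017,0],[0.2,0.035,0],[0.3,0.053,0],[0.4,0.07,0],[0.438,0.077,0],[0.438,0.077,0],[0.438,0.077,0],[0.438,0.077,0],[0.438,0.077,0],[0.438,0.077,0]]}}

```text
time_s: 40.05
tcp_pos: [0.6123, -0.1013, 0.3136]
eef_rot: [179.7, 0.0, -79.8]
contact_force: [0.1, 0.1, -1.6]
gripper_width: 0.0173
gripper_force: 60.0
```

```bash
python3 slip.py|sed -n '1p;$p'; python3 - <<'E'
from b import *
t=cap('top'); c=cap('scene')
A=cv2.resize(c['img'][140:300,190:340],(563,600),interpolation=3)
B=cv2.resize(t['img'][120:200,335:410],(234,250),interpolation=3); B2=cv2.resize(t['img'][115:265,215:310],(222,350),interpolation=3); B2=np.hstack([B2,np.zeros((350,12,3),np.uint8)])
save('aft',np.hstack([A,np.vstack([B,B2])]))
E
```

```text
blue top row 148 xs row180 [233 272]
[ 0.6123 -0.1025  0.3136] [ 1.7973e+02 -1.0000e-02 -7.9880e+01] [ 0.8 -0.9 -2. ] [ 0.04  0.15 -0.07]
```

View pics/aft.png

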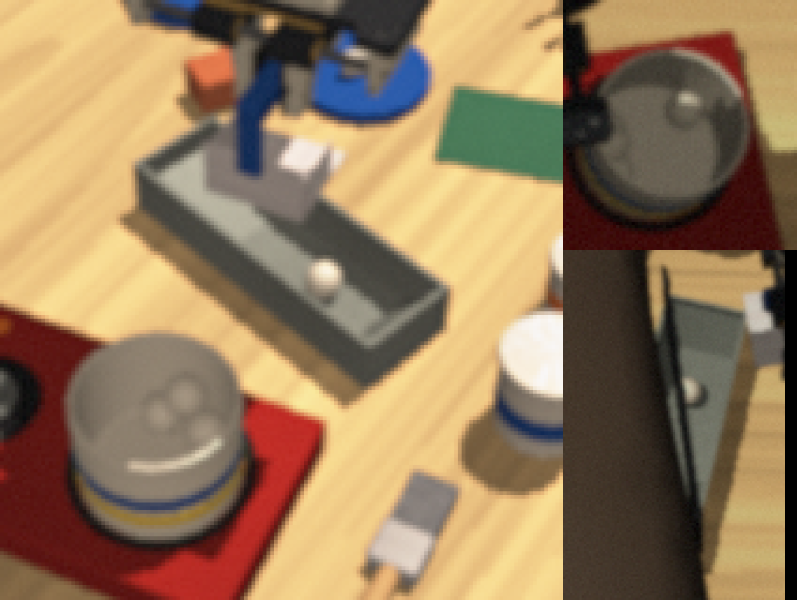

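The picture shows balls in the jar (three seen in the scene view, a fourth at left in the top view). One ball remains in the tray well at (323,278).

```bash
cat > tb.py <<'E'
from b import *
c=cap('scene'); hsv=cv2.cvtColor(c['img'],cv2.COLOR_RGB2HSV)
P=[[*(C+RT.T@np.array(q)),.03] for q in[(-.15,-.046),(-.15,.046),(.15,.046),(.15,-.046)]]
k=np.zeros(hsv.shape[:2],np.uint8); cv2.fillPoly(k,[proj(c,P).round().astype(int)],1)
m=((hsv[...,2]>165)&(hsv[...,1]<90)&(k>0)).astype(np.uint8); n,l,st,ce=cv2.connectedComponentsWithStats(m)
for i in range(1,n):
    if st[i][4]>6: print(ce[i].round(1),st[i][2:],(panf(onz(c,[ce[i]],.023))*1000).round())
E
python3 tb.py
```

```text
[246.  192.9] [ 27  23 215] [[-87.  -8.]]
[276.1 212.6] [ 9  8 56] [[50.  3.]]
```

>>> {"method": "arm_command", "body": {"travel": [[-0.02,0.02,0],[-0.04,0.05,0],[-0.06,0.08,0],[-0.08,0.1,0],[-0.1,0.12,0],[-0.12,0.15,0],[-0.14,0.18,0],[-0.16,0.2,0],[-0.167,0.226,0]], "delta_rot": [[0,0,-0.08],[0,0,-0.18],[0,0,-0.28],[0,0,-0.38],[0,0,-0.48],[0,0,-0.58],[0,0,-0.68],[0,0,-0.78],[0,0,-0.8]]}}

```text
time_s: 41.38
tcp_pos: [0.5283, 0.0087, 0.3135]
eef_rot: [179.7, -0.0, -152.2]
contact_force: [0.1, 0.9, -1.2]
gripper_width: 0.017
gripper_force: 60.0
```

>>> {"method": "arm_command", "body": {"travel": [[0,0,0],[0,0,0],[0,0,0],[0,0,0],[0,0,-0.1],[0,0,-0.2],[0,0,-0.22],[0,0,-0.22],[0,0,-0.22]], "delta_rot": [[0,0,-0.1],[0,0,-0.2],[0,0,-0.3],[0,0,-0.4],[0,0,-0.446],[0,0,-0.446],[0,0,-0.446],[0,0,-0.446],[0,0,-0.446]]}}

```text
time_s: 42.5
tcp_pos: [0.5301, 0.0095, 0.2054]
eef_rot: [179.6, 0.1, 167.9]
contact_force: [0.1, 0.2, -1.8]
gripper_width: 0.0175
gripper_force: 60.0
```

```bash
python3 tb.py; python3 slip.py|sed -n '1p;$p'
```

```text
[247.1 191.3] [ 26  22 245] [[-90.  -0.]]
[276.2 212.7] [ 9  8 55] [[51.  3.]]
blue top row 148 xs row180 [232 272]
[0.5297 0.0096 0.205 ] [1.7962e+02 1.2000e-01 1.6788e+02] [-0.1 -0.4 -2.2] [-0.05 -0.05  0.04]
```

>>> {"method": "arm_command", "body": {"travel": [[-0.008,0.002,-0.04],[-0.008,0.002,-0.09],[-0.008,0.002,-0.14],[-0.008,0.002,-0.18],[-0.008,0.002,-0.205],[-0.008,0.002,-0.217],[-0.008,0.002,-0.221],[-0.008,0.002,-0.221]], "delta_rot": [[0.005,0.022,0],[0.005,0.022,0],[0.005,0.022,0],[0.005,0.022,0],[0.005,0.022,0],[0.005,0.022,0],[0.005,0.022,0],[0.005,0.022,0]]}}

```text
time_s: 43.6
tcp_pos: [0.5251, 0.0106, 0.0932]
eef_rot: [179.7, -2.0, 167.9]
contact_force: [-0.8, 0.5, -2.2]
gripper_width: 0.0175
gripper_force: 60.0
```

>>> {"method": "arm_command", "body": {"travel": [[0.01,-0.002,0],[0.025,-0.005,0],[0.04,-0.0085,0],[0.055,-0.0117,0],[0.07,-0.015,0],[0.085,-0.018,0],[0.1,-0.021,0],[0.115,-0.0245,0],[0.125,-0.0266,0],[0.133,-0.0283,0],[0.14,-0.03,0],[0.146,-0.031,0],[0.146,-0.031,0]], "delta_rot": [[-0.005,-0.022,0],[-0.005,-0.022,0],[-0.005,-0.022,0],[-0.005,-0.022,0],[-0.005,-0.022,0],[-0.005,-0.022,0],[-0.005,-0.022,0],[-0.005,-0.022,0],[-0.005,-0.022,0],[-0.005,-0.022,0],[-0.005,-0.022,0],[-0.005,-0.022,0],[-0.005,-0.022,0]]}}

```text
time_s: 45.22
tcp_pos: [0.5979, -0.0051, 0.0927]
eef_rot: [179.7, -0.0, 167.9]
contact_force: [0.8, -0.2, -2.3]
gripper_width: 0.0173
gripper_force: 60.0
```

```bash
python3 tb.py; python3 slip.py|sed -n '1p;$p'
```

```text
[240.9 186.9] [ 14  15 113] [[-121.   -2.]]
[287.5 220.9] [ 8  7 51] [[101.   4.]]
blue top row 147 xs row180 [232 271]
[ 0.5977 -0.0051  0.0927] [ 1.7970e+02 -3.0000e-02  1.6787e+02] [-0.5 -0.3 -2.3] [-0.01 -0.    0.04]
```

>>> {"method": "arm_command", "body": {"travel": [[0.005,-0.001,0],[0.01,-0.002,0],[0.014,-0.003,0],[0.014,-0.003,0]], "delta_rot": [[0,0,0],[0,0,0],[0,0,0],[0,0,0]]}}

```text
time_s: 45.82
tcp_pos: [0.6049, -0.0066, 0.0927]
eef_rot: [179.7, -0.0, 167.9]
contact_force: [-0.1, -0.9, -2.8]
gripper_width: 0.0174
gripper_force: 60.0
```

```bash
python3 tb.py; python3 slip.py|sed -n '1p;$p'
```

```text
[241.8 187.6] [ 16  16 139] [[-117.   -2.]]
[287.9 221.2] [ 7  7 41] [[103.   4.]]
blue top row 147 xs row180 [232 271]
[ 0.6047 -0.0066  0.0927] [ 1.7970e+02 -4.0000e-02  1.6787e+02] [ 0.6 -0.2 -1.7] [-0.06 -0.07  0.  ]
```

>>> {"method": "arm_command", "body": {"travel": [[0.001,0,0.005],[0.001,0,0.01],[0.0,0,0.015],[0,0,0.02],[0,0,0.028],[0,0,0.028]], "delta_rot": [[-0.008,-0.036,0],[-0.015,-0.072,0],[-0.023,-0.109,0],[-0.031,-0.145,0],[-0.041,-0.195,0],[-0.041,-0.195,0]]}}

```text
time_s: 46.68
tcp_pos: [0.6017, -0.0075, 0.1058]
eef_rot: [179.8, 17.8, 168.0]
contact_force: [-0.3, -1.1, -2.6]
gripper_width: 0.0177
gripper_force: 60.0
```

```bash
python3 tb.py; python3 slip.py|sed -n '1p;$p'
```

```text
[243.9 193.3] [ 25  21 118] [[-90. -15.]]
[287.7 220.8] [ 24  14 179] [[101.   5.]]
blue top row 147 xs row180 [233 271]
[ 0.6046 -0.0069  0.107 ] [179.62  17.88 167.86] [ 1.  -0.1 -2.8] [0.18 1.18 0.01]
```

Lift and check whether the ball came along.

>>> {"method": "arm_command", "body": {"travel": [[0,0,0.02],[0,0,0.06],[0,0,0.12],[0,0,0.2],[0,0,0.28],[0,0,0.32],[0,0,0.32]], "delta_rot": [[0,0,0],[0,0,0],[0,0,0],[0,0,0],[0,0,0],[0,0,0],[0,0,0]]}}

```text
time_s: 47.65
tcp_pos: [0.6062, -0.0055, 0.2689]
eef_rot: [179.4, 18.0, 167.8]
contact_force: [0.0, 0.7, -2.4]
gripper_width: 0.0176
gripper_force: 60.0
```

```bash
python3 tb.py; python3 slip.py|sed -n '1p;$p'; python3 - <<'E'
from h import *
c=cap('scene'); s=r.get_state()
T=Ro.from_euler('xyz',s['eef_rot'],degrees=True).as_matrix(); hsv=cv2.cvtColor(c['img'],cv2.COLOR_RGB2HSV)
# brightness around the bowl's rear floor (scoop frame x -20, y +-20, z 18)
for x,y in[(-20,0),(-20,20),(-20,-20),(10,0)]:
    u=proj(c,[s['tcp_pos']+T@(np.array([-(x+3),y,86-18])/1000)])[0].round().astype(int); print((x,y),u,hsv[u[1]-2:u[1]+3,u[0]-2:u[0]+3].reshape(-1,3).mean(0).round())
E
```

```text
[246.5 191.5] [ 26  23 276] [[-90.  -3.]]
blue top row 147 xs row180 [233 271]
[ 0.6046 -0.0063  0.2658] [179.57  17.81 167.83] [-1.4  0.3 -3.2] [ 0.23  1.34 -0.02]
(-20, 0) [282 176] [ 17.  54. 143.]
(-20, 20) [286 173] [ 12.  38. 124.]
(-20, -20) [277 179] [ 14.  45. 129.]
(10, 0) [289 178] [ 11.  37. 133.]
```

>>> {"method": "arm_command", "body": {"travel": [[0,-0.01,0.01],[0,-0.03,0.03],[0.01,-0.06,0.05],[0.01,-0.1,0.07],[0.01,-0.14,0.07],[0.01,-0.18,0.07],[0.01,-0.22,0.07],[0.01,-0.25,0.07],[0.01,-0.27,0.07],[0.01,-0.28,0.07],[0.01,-0.28,0.07]], "delta_rot": [[0,0,0.02],[0,0,0.06],[0,0,0.12],[0,0,0.19],[0,0,0.27],[0,0,0.35],[0,0,0.43],[0,0,0.51],[0,0,0.57],[0,0,0.6],[0,0,0.6]]}}

```text
time_s: 49.18
tcp_pos: [0.6096, -0.1471, 0.2997]
eef_rot: [179.5, 17.8, -138.3]
contact_force: [1.2, 0.4, -3.1]
gripper_width: 0.0178
gripper_force: 60.0
```

>>> {"method": "arm_command", "body": {"travel": [[0,-0.01,0],[0.01,-0.03,0],[0.02,-0.06,0],[0.02,-0.1,0],[0.03,-0.15,0],[0.03,-0.2,0],[0.04,-0.25,0],[0.042,-0.3,0],[0.042,-0.34,0],[0.042,-0.36,0],[0.042,-0.372,0],[0.042,-0.372,0]], "delta_rot": [[0,0,0.02],[0,0,0.06],[0,0,0.12],[0,0,0.19],[0,0,0.27],[0,0,0.35],[0,0,0.43],[0,0,0.51],[0,0,0.58],[0,0,0.63],[0,0,0.645],[0,0,0.645]]}}

```text
time_s: 50.68
tcp_pos: [0.6309, -0.3323, 0.3009]
eef_rot: [179.6, 17.9, -80.2]
contact_force: [-0.7, 0.2, -2.7]
gripper_width: 0.0177
gripper_force: 60.0
```

```bash
python3 tb.py; python3 slip.py|sed -n '1p;$p'
```

```text
[257.3 201. ] [ 58  49 561] [[-31.  -6.]]
blue top row 148 xs row180 [233 271]
[ 0.6308 -0.3321  0.3017] [179.62  17.9  -80.15] [ 0.5  0.2 -3.4] [-1.31 -0.17 -0.05]
```

>>> {"method": "arm_command", "body": {"travel": [[-0.004,0.002,-0.04],[-0.007,0.003,-0.09],[-0.007,0.003,-0.125],[-0.01,0.018,-0.12],[-0.013,0.035,-0.113],[-0.016,0.051,-0.108],[-0.019,0.067,-0.108],[-0.022,0.083,-0.108],[-0.025,0.098,-0.11],[-0.027,0.114,-0.112],[-0.03,0.13,-0.117],[-0.033,0.146,-0.122],[-0.036,0.162,-0.128],[-0.038,0.178,-0.134],[-0.038,0.178,-0.134],[-0.038,0.178,-0.134]], "delta_rot": [[0,0,0],[0,0,0],[0,0,0],[-0.065,-0.012,0],[-0.131,-0.023,0],[-0.197,-0.035,0],[-0.252,-0.044,0],[-0.307,-0.054,0],[-0.362,-0.064,0],[-0.416,-0.073,0],[-0.47,-0.083,0],[-0.525,-0.092,0],[-0.58,-0.102,0],[-0.635,-0.112,0],[-0.635,-0.112,0],[-0.635,-0.112,0]]}}

```text
time_s: 52.78
tcp_pos: [0.6121, -0.2434, 0.2353]
eef_rot: [179.8, -40.1, -80.2]
contact_force: [0.6, 0.5, -1.6]
gripper_width: 0.0175
gripper_force: 60.0
```

>>> {"method": "arm_command", "body": {"travel": [[0,0,0],[0,0,0.04],[0,0,0.1],[0,0,0.16],[0,0,0.16],[0,0,0.16],[0,0,0.16],[0,0,0.16],[0,0.05,0.16],[0,0.12,0.16],[0,0.24,0.16],[0,0.36,0.16],[0,0.48,0.16],[0,0.6,0.16],[0,0.6,0.16]], "delta_rot": [[0,0,0],[0,0,0],[0,0,0],[0.1,0.017,0],[0.2,0.035,0],[0.3,0.053,0],[0.4,0.07,0],[0.438,0.077,0],[0.438,0.077,0],[0.438,0.077,0],[0.438,0.077,0],[0.438,0.077,0],[0.438,0.077,0],[0.438,0.077,0],[0.438,0.077,0]]}}

```text
time_s: 54.65
tcp_pos: [0.6118, 0.0603, 0.3149]
eef_rot: [179.7, -0.0, -79.8]
contact_force: [0.2, -0.4, -1.9]
gripper_width: 0.0176
gripper_force: 60.0
```

```bash
python3 tb.py; python3 slip.py|sed -n '1p;$p'; python3 - <<'E'
from h import *
t=cap('top'); c=cap('scene')
np.save('pics/top_a.npy',t['img']);np.save('pics/scene_a.npy',c['img'])
A=cv2.resize(c['img'][165:290,195:320],(500,500),interpolation=3)
B=cv2.resize(t['img'][120:200,335:410],(234,250),interpolation=3); B2=cv2.resize(t['img'][115:265,215:310],(158,250),interpolation=3); B2=np.hstack([B2,np.zeros((250,76,3),np.uint8)])
save('aft2',np.hstack([A,np.vstack([B,B2])]))
E
```

```text
[246.4 191. ] [ 26  22 253] [[-93.  -1.]]
blue top row 148 xs row180 [233 272]
[0.6118 0.0571 0.3151] [ 1.7969e+02 -7.0000e-02 -8.0010e+01] [ 0.5 -0.9 -2.8] [-0.04  0.11  0.02]
```

View pics/aft2.png

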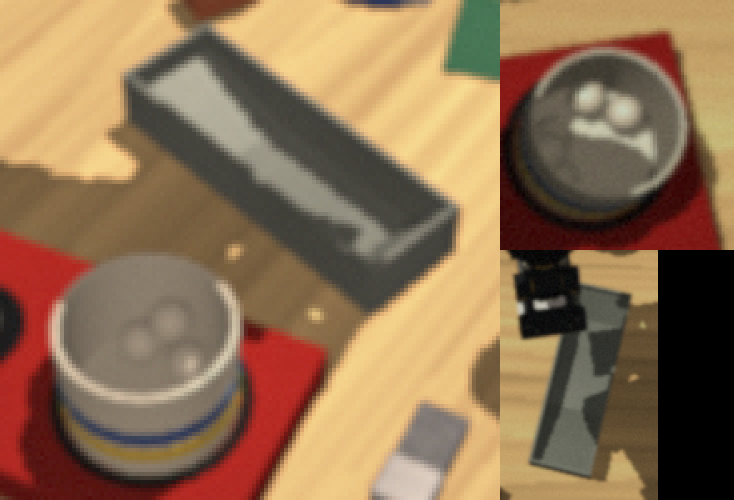

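The last allowed picture shows the tray empty and the balls in the jar: two lit, the rest in shadow at left. No ball is outside. Next I'll put the scoop back on its mat.

>>> {"method": "arm_command", "body": {"travel": [[0.01,0.05,0],[0.02,0.12,0],[0.03,0.22,0],[0.038,0.32,0],[0.038,0.42,0],[0.038,0.453,0],[0.038,0.453,-0.05],[0.038,0.453,-0.15],[0.038,0.453,-0.25],[0.038,0.453,-0.35],[0.038,0.453,-0.41],[0.038,0.453,-0.435],[0.038,0.453,-0.448],[0.038,0.453,-0.452],[0.038,0.453,-0.452]], "delta_rot": [[0,0,-0.1],[0,0,-0.2],[0,0,-0.3],[0,0,-0.4],[0,0,-0.5],[0,0,-0.6],[0,0,-0.7],[0,0,-0.778],[0,0,-0.778],[0,0,-0.778],[0,0,-0.778],[0,0,-0.778],[0,0,-0.778],[0,0,-0.778],[0,0,-0.778]]}}

```text
time_s: 56.72
tcp_pos: [0.6313, 0.2832, 0.0899]
eef_rot: [179.7, -0.0, -150.1]
contact_force: [-1.0, -0.3, -1.3]
gripper_width: 0.0175
gripper_force: 60.0
```

>>> {"method": "arm_command", "body": {"travel": [[0,0,-0.003],[0,0,-0.006],[0,0,-0.007],[0,0,-0.007]], "delta_rot": [[0,0,0],[0,0,0],[0,0,0],[0,0,0]]}}

```text
time_s: 57.22
tcp_pos: [0.6308, 0.2832, 0.086]
eef_rot: [179.7, -0.1, -150.1]
contact_force: [-2.7, 2.0, 4.5]
gripper_width: 0.0178
gripper_force: 60.0
```

>>> {"method": "arm_command", "body": {"travel": [[0,0,0],[0,0,0],[0,0,0],[0,0,0.04],[0,0,0.12],[0,0,0.22],[0,0,0.34],[0,0,0.4],[0,0,0.4]], "delta_rot": [[0,0,0],[0,0,0],[0,0,0],[0,0,0],[0,0,0],[0,0,0],[0,0,0],[0,0,0],[0,0,0]], "grip": 0.6}}

```text
time_s: 58.35
tcp_pos: [0.6318, 0.2834, 0.2888]
eef_rot: [179.6, 0.2, -150.1]
contact_force: [0.3, 0.7, -1.3]
gripper_width: 0.053
gripper_force: 0.0
```

```bash
python3 sc.py; cat > lid.py <<'E'
from h import *
w=cap('wrist'); t=cap('top'); c=cap('scene')
for n,k in(('wrist',w),('top',t),('scene',c)):
    m,b=blobs(k,(105,130,40),(125,255,255),150)
    for st,ce,l in b:
        cn=max(cv2.findContours(l.astype(np.uint8),cv2.RETR_EXTERNAL,cv2.CHAIN_APPROX_NONE)[0],key=len)
        (x,y),R=cv2.minEnclosingCircle(onz(k,cn[:,0,:],.012)[:,:2].astype(np.float32))
        if np.hypot(x-.46,y-.265)<.12: 
            print(n,round(x,4),round(y,4),'diam',round(2*R,4))
            hull=np.zeros(m.shape,np.uint8); cv2.fillPoly(hull,[cv2.convexHull(cn)],1); hull=cv2.erode(hull,np.ones((7,7)))
            hsv=cv2.cvtColor(k['img'],cv2.COLOR_RGB2HSV); g=((hull>0)&(hsv[...,1]<110)).astype(np.uint8)
            nn,ll,ss,cc=cv2.connectedComponentsWithStats(g)
            if nn>1:
                i=1+ss[1:,4].argmax(); ys,xs=np.nonzero(ll==i); q=onz(k,np.c_[xs,ys],.036)[:,:2]; print('   grip px',cc[i].round(1),ss[i][4],q.mean(0).round(4),cv2.minAreaRect(q.astype(np.float32)))
E
python3 lid.py
```

```text
[0.6305 0.2828 0.2848] [ 1.796e+02 -1.000e-01 -1.501e+02]
[ 285    0  110   95 8029] [338.5  44. ]
[ 244  120   17   78 1096] [251.9 159.1]
[  0 137  20  50 421] [ 10.9 159.9]
[151 215  19  24 269] [158.1 224.4]
line [0.59766052 0.26435109] [0.65308111 0.29678076] yaw 30.334276195771107 back end [[0.58886135 0.25930066 0.099     ]]
widths [np.int64(13), np.int64(13), np.int64(14), np.int64(14), np.int64(14), np.int64(13), np.int64(13), np.int64(13), np.int64(13), np.int64(17), np.int64(16)]
wrist 0.4531 0.3062 diam 0.1391
   grip px [344.5  37.9] 792 [0.4547 0.3058] ((0.4548669457435608, 0.3057714104652405), (0.046017471700906754, 0.02287169173359871), 47.13693618774414)
top 0.4517 0.3081 diam 0.1369
   grip px [147.7 222.6] 142 [0.4517 0.3079] ((0.45267489552497864, 0.3078157603740692), (0.04946877062320709, 0.019875945523381233), 47.715431213378906)
scene 0.453 0.3025 diam 0.1394
   grip px [290.4 150.1] 90 [0.4573 0.2945] ((0.4591969847679138, 0.2960808277130127), (0.04627879709005356, 0.05136992782354355), 32.912567138671875)
```

>>> {"method": "arm_command", "body": {"travel": [[-0.08,0.01,0],[-0.18,0.02,0],[-0.28,0.03,0],[-0.355,0.045,-0.05],[-0.355,0.045,-0.1],[-0.355,0.045,-0.1],[-0.355,0.045,-0.1]], "delta_rot": [[0,0,0.1],[0,0,0.19],[0,0,0.19],[0,0,0.19],[0,0,0.19],[0,0,0.19],[0,0,0.19]]}}

```text
time_s: 59.48
tcp_pos: [0.4538, 0.3056, 0.2356]
eef_rot: [179.7, -0.1, -133.0]
contact_force: [0.5, -0.3, 0.5]
gripper_width: 0.0526
gripper_force: 0.0
```

```bash
python3 lid.py; python3 - <<'E'
from h import *
s=r.get_state(); print(s['tcp_pos'].round(4),s['eef_rot'].round(1),s['joints'].round(0))
w=cap('wrist'); t=cap('top'); hsv=cv2.cvtColor(w['img'],cv2.COLOR_RGB2HSV)
E
```

```text
wrist 0.4532 0.3069 diam 0.1376
   grip px [253.  165.5] 712 [0.452  0.3062] ((0.4522480368614197, 0.3062709867954254), (0.047812849283218384, 0.017560584470629692), 47.35194778442383)
top 0.4512 0.3092 diam 0.1385
   grip px [147.7 222.5] 143 [0.4519 0.308 ] ((0.4526866376399994, 0.3078042268753052), (0.049469608813524246, 0.019907819107174873), 47.70235061645508)
scene 0.4547 0.3032 diam 0.1399
   grip px [290.5 150.1] 91 [0.4575 0.2946] ((0.4591969847679138, 0.2960808277130127), (0.04627879709005356, 0.05136992782354355), 32.912567138671875)
[0.4539 0.3056 0.2359] [ 1.797e+02 -1.000e-01 -1.330e+02] [ 54.   9. -16.  -0. -65. -97.]
```

>>> {"method": "arm_command", "body": {"travel": [[-0.001,0.002,-0.08],[-0.001,0.002,-0.18],[-0.001,0.002,-0.27],[-0.001,0.002,-0.34],[-0.001,0.002,-0.375],[-0.001,0.002,-0.393],[-0.001,0.002,-0.397],[-0.001,0.002,-0.397]], "delta_rot": [[0,0,0],[0,0,0],[0,0,0.003],[0,0,0.003],[0,0,0.003],[0,0,0.003],[0,0,0.003],[0,0,0.003]]}}

```text
time_s: 60.72
tcp_pos: [0.4531, 0.3068, 0.0374]
eef_rot: [179.7, -0.0, -132.7]
contact_force: [0.4, 0.6, -0.7]
gripper_width: 0.0526
gripper_force: 0.0
```

>>> {"method": "arm_command", "body": {"travel": [[0,0,0],[0,0,0],[0,0,0],[0,0,0],[0,0,0],[0,0,0],[0,0,0]], "delta_rot": [[0,0,0],[0,0,0],[0,0,0],[0,0,0],[0,0,0],[0,0,0],[0,0,0]], "grip": 0, "newtons": 40}}

```text
time_s: 61.6
tcp_pos: [0.4527, 0.3065, 0.0368]
eef_rot: [179.7, -0.1, -132.7]
contact_force: [-1.7, -0.2, 2.4]
gripper_width: 0.0159
gripper_force: 40.0
```

>>> {"method": "arm_command", "body": {"travel": [[0,0,0.04],[0,0,0.12],[0,0,0.22],[0,0,0.34],[0,0,0.44],[0,0,0.44]], "delta_rot": [[0,0,0],[0,0,0],[0,0,0],[0,0,0],[0,0,0],[0,0,0]]}}

```text
time_s: 62.35
tcp_pos: [0.4541, 0.3078, 0.2611]
eef_rot: [179.7, 0.3, -132.7]
contact_force: [0.8, 1.3, -2.3]
gripper_width: 0.016
gripper_force: 40.0
```

```bash
cat > held.py <<'E'
from h import *
from scipy.optimize import least_squares
w=cap('wrist'); s=r.get_state(); print(s['tcp_pos'].round(4),s['eef_rot'].round(2),s['contact_force'].round(1))
m,b=blobs(w,(105,130,40),(125,255,255),300)
for st,ce,l in b: print(st,ce.round(0))
st,ce,l=max(b,key=lambda q:q[0][4]-20*abs(q[1][0]-256))
cn=max(cv2.findContours(l.astype(np.uint8),cv2.RETR_EXTERNAL,cv2.CHAIN_APPROX_NONE)[0],key=len)[:,0,:]
cn=cn[(cn[:,1]<205)&(cn[:,1]>2)]; top=np.array([[x,cn[cn[:,0]==x,1].min()] for x in range(cn[:,0].min()+8,cn[:,0].max()-8,3)])
z=s['tcp_pos'][2]-.036+.013; P=onz(w,top,z)[:,:2]
f=least_squares(lambda x:np.linalg.norm(P-x,axis=1)-.07,s['tcp_pos'][:2],loss='soft_l1',f_scale=.002); print('lid centre',f.x.round(4),'offset from tcp',((f.x-s['tcp_pos'][:2])*1000).round(1),np.abs(f.fun).mean().round(4),len(P))
E
python3 held.py
```

```text
[0.453  0.307  0.2583] [ 1.7962e+02  1.0000e-01 -1.3275e+02] [ 0.9 -0.1 -2.1]
[  325     0   156   104 11882] [400.  48.]
[  129   106   247   113 20118] [252. 168.]
[  19  271   48   39 1219] [ 47. 289.]
[233 276  46  27 465] [253. 296.]
lid centre [0.4559 0.3095] offset from tcp [2.9 2.6] 0.0002 76
```

>>> {"method": "arm_command", "body": {"travel": [[0.03,-0.08,0],[0.06,-0.18,0],[0.09,-0.29,0],[0.12,-0.4,0],[0.16,-0.51,0],[0.2,-0.62,0],[0.23,-0.73,0],[0.26,-0.84,0],[0.29,-0.94,0],[0.318,-1.0,0],[0.318,-1.0,0]], "delta_rot": [[0,0,0],[0,0,0],[0,0,0],[0,0,0],[0,0,0],[0,0,0],[0,0,0],[0,0,0],[0,0,0],[0,0,0],[0,0,0]]}}

```text
time_s: 63.78
tcp_pos: [0.6112, -0.1956, 0.2535]
eef_rot: [179.5, -0.3, -132.9]
contact_force: [0.3, 0.7, -2.1]
gripper_width: 0.0159
gripper_force: 40.0
```

>>> {"method": "arm_command", "body": {"travel": [[0,-0.05,0],[0,-0.1,0],[0,-0.122,-0.04],[0,-0.122,-0.09],[0,-0.122,-0.116],[0,-0.122,-0.116],[0,-0.122,-0.116]], "delta_rot": [[0,0,0],[0,0,0],[0,0,0],[0,0,0],[0,0,0],[0,0,0],[0,0,0]]}}

```text
time_s: 64.65
tcp_pos: [0.6122, -0.2543, 0.1996]
eef_rot: [179.7, -0.1, -132.7]
contact_force: [0.4, 0.4, 0.2]
gripper_width: 0.016
gripper_force: 40.0
```

```bash
cat > held2.py <<'E'
from h import *
from scipy.optimize import least_squares
s=r.get_state(); p=s['tcp_pos']; print(p.round(4),s['eef_rot'].round(2))
zt=p[2]-.0368+.014
for n in('scene','top'):
    c=cap(n); m,b=blobs(c,(105,130,30),(125,255,255),60); o=-c['R'].T@c['t']
    for st,ce,l in b:
        cn=max(cv2.findContours(l.astype(np.uint8),cv2.RETR_EXTERNAL,cv2.CHAIN_APPROX_NONE)[0],key=len)[:,0,:]
        P=onz(c,cn,zt)[:,:2]
        if np.hypot(*(P.mean(0)-p[:2]))>.07: continue
        d=(p-o)[:2]/np.linalg.norm((p-o)[:2]); e=np.array([-d[1],d[0]])
        print(n,st[4],'radii pct',np.percentile(np.linalg.norm(P-p[:2],axis=1),[50,90,100]).round(4),'lateral extent',(((P-p[:2])@e)*1000).min().round(1),(((P-p[:2])@e)*1000).max().round(1),'depth',(((P-p[:2])@d)*1000).min().round(1),(((P-p[:2])@d)*1000).max().round(1),'e',e.round(2))
E
python3 held2.py; python3 held.py|tail -1
```

```text
[ 0.6122 -0.2543  0.1996] [ 1.7973e+02 -9.0000e-02 -1.3270e+02]
scene 748 radii pct [0.0634 0.0724 0.0743] lateral extent -65.6 64.9 depth -74.3 45.0 e [-0.73 -0.69]
top 323 radii pct [0.0642 0.0692 0.072 ] lateral extent 34.2 69.2 depth -39.9 51.2 e [0.62 0.79]
top 420 radii pct [0.0618 0.0683 0.0701] lateral extent -64.5 -29.6 depth -58.9 44.3 e [0.62 0.79]
lid centre [ 0.6136 -0.2532] offset from tcp [1.4 1.3] 0.0006 76
```

>>> {"method": "arm_command", "body": {"travel": [[0,0,-0.02],[0,0,-0.04],[0,0,-0.055],[0,0,-0.062],[0,0,-0.069],[0,0,-0.075],[0,0,-0.075]], "delta_rot": [[0,0,0],[0,0,0],[0,0,0],[0,0,0],[0,0,0],[0,0,0],[0,0,0]]}}

```text
time_s: 65.68
tcp_pos: [0.6116, -0.2546, 0.1611]
eef_rot: [179.7, -0.1, -132.7]
contact_force: [0.4, -0.8, -1.6]
gripper_width: 0.0158
gripper_force: 40.0
```

>>> {"method": "arm_command", "body": {"travel": [[0,0,-0.004],[0,0,-0.006],[0,0,-0.008],[0,0,-0.008]], "delta_rot": [[0,0,0],[0,0,0],[0,0,0],[0,0,0]]}}

```text
time_s: 66.18
tcp_pos: [0.6117, -0.2546, 0.1578]
eef_rot: [179.7, -0.1, -132.7]
contact_force: [-2.8, 1.6, 4.8]
gripper_width: 0.0156
gripper_force: 40.0
```

>>> {"method": "arm_command", "body": {"travel": [[0,0,0],[0,0,0],[0,0,0],[0,0,0.04],[0,0,0.12],[0,0,0.22],[0,0,0.3],[0,0,0.3],[0,0,0.3]], "delta_rot": [[0,0,0],[0,0,0],[0,0,0],[0,0,0],[0,0,0],[0,0,0],[0,0,0],[0,0,0],[0,0,0]], "grip": 0.6}}

```text
time_s: 67.3
tcp_pos: [0.6115, -0.2544, 0.3067]
eef_rot: [179.6, -0.1, -132.8]
contact_force: [-0.4, 0.1, -0.1]
gripper_width: 0.0525
gripper_force: 0.0
```

```bash
cat > fin.py <<'E'
from h import *
s=r.get_state(); print(s['time_s'],s['tcp_pos'].round(4))
C={n:cap(n) for n in('wrist','top','scene')}; J=np.array([.6136,-.2528]); G={}
for n,k in C.items():
    m,b=blobs(k,(105,130,30),(125,255,255),100)
    for st,ce,l in b:
        cn=max(cv2.findContours(l.astype(np.uint8),cv2.RETR_EXTERNAL,cv2.CHAIN_APPROX_NONE)[0],key=len)[:,0,:]
        (x,y),R=cv2.minEnclosingCircle(onz(k,cn,.134)[:,:2].astype(np.float32))
        if np.hypot(x-J[0],y-J[1])<.05 and R>.05:
            print(n,'lid',round(x,4),round(y,4),round(2*R,4)); hull=np.zeros(m.shape,np.uint8); cv2.fillPoly(hull,[cv2.convexHull(cn)],1); hull=cv2.erode(hull,np.ones((7,7)))
            g=((hull>0)&(cv2.cvtColor(k['img'],cv2.COLOR_RGB2HSV)[...,1]<110)).astype(np.uint8); nn,ll,ss,cc=cv2.connectedComponentsWithStats(g)
            if nn>1: G[n]=cc[1+ss[1:,4].argmax()]
print(G)
if 'wrist' in G and 'top' in G: print('grip tri w/t',tri(C['wrist'],[G['wrist']],C['top'],[G['top']]))
if 'wrist' in G and 'scene' in G: print('grip tri w/s',tri(C['wrist'],[G['wrist']],C['scene'],[G['scene']]))
E
python3 fin.py
```

```text
67.3 [ 0.6115 -0.2544  0.3067]
wrist lid 0.6119 -0.2546 0.1384
top lid 0.5885 -0.261 0.1245
scene lid 0.6141 -0.2573 0.1402
{'wrist': array([250.95494505, 176.08681319]), 'top': array([375.89622642, 162.86792453]), 'scene': array([229.54726368, 240.98507463])}
grip tri w/t [[ 0.60223889 -0.25936119  0.16527143]]
grip tri w/s [[ 0.61191254 -0.25467562  0.14829854]]
```

```bash
python3 k.py; python3 - <<'E'
from h import *
for n,roi in(('scene',(203,222,262,275)),('top',(338,130,402,190))):
    im=np.load(f'pics/{n}_a.npy'); g=cv2.cvtColor(im,cv2.COLOR_RGB2GRAY)[roi[1]:roi[3],roi[0]:roi[2]]
    g=cv2.resize(cv2.createCLAHE(4,(4,4)).apply(g),None,fx=6,fy=6,interpolation=3)
    c=cap(n); f=np.ptp(proj(c,[[.598,-.2528,.062],[.63,-.2528,.062]]),axis=0); rad=6*np.hypot(*f)/2
    h=cv2.HoughCircles(g,cv2.HOUGH_GRADIENT,1.5,rad*1.3,param1=60,param2=22,minRadius=int(rad*.75),maxRadius=int(rad*1.25))
    if h is not None:
        px=h[0][:8,:2]/6+[roi[0],roi[1]]; w=onz(c,px,.062)[:,:2]; d=np.linalg.norm(w-[.6136,-.2528],axis=1); print(n,rad,[(q.round(3).tolist(),round(e,3)) for q,e in zip(w,d) if e<.05])
E
```

```text
[326  55]
142 [ 0.44093147 -0.28931818] axis 18.910194178686
green [ 0.42137803 -0.29273145] -166.5280392314606
scene 31.674395145037025 [([0.649, -0.222], np.float64(0.047)), ([0.604, -0.291], np.float64(0.039)), ([0.613, -0.23], np.float64(0.023)), ([0.654, -0.251], np.float64(0.041)), ([0.582, -0.228], np.float64(0.04))]
top 35.29430070941373 [([0.636, -0.278], np.float64(0.033)), ([0.65, -0.26], np.float64(0.037))]
```

>>> {"method": "arm_command", "body": {"travel": [[-0.08,-0.01,0],[-0.16,-0.03,0],[-0.24,-0.05,0],[-0.298,-0.057,-0.03],[-0.298,-0.057,-0.05],[-0.298,-0.057,-0.05],[-0.298,-0.057,-0.05]], "delta_rot": [[0,0,-0.1],[0,0,-0.2],[0,0,-0.3],[0,0,-0.399],[0,0,-0.399],[0,0,-0.399],[0,0,-0.399]]}}

```text
time_s: 68.47
tcp_pos: [0.4636, -0.2831, 0.2823]
eef_rot: [179.7, -0.1, -168.6]
contact_force: [0.7, 0.2, -0.1]
gripper_width: 0.0527
gripper_force: 0.0
```

```bash
python3 k.py; python3 fin.py; python3 - <<'E'
from h import *
# scoop bar from top + any stray ball: scoop bar line
t=cap('top'); m,b=blobs(t,(100,120,40),(130,255,255),60)
for st,ce,l in b:
    w=onz(t,np.argwhere(l)[:,::-1].astype(float),.099)[:,:2]
    if np.linalg.norm(w.mean(0)-[.625,.28])<.06: print('bar top',cv2.minAreaRect(w.astype(np.float32)))
E
```

```text
[252 159]
155 [ 0.44345824 -0.2890237 ] axis 12.402412265014654
green [ 0.42346277 -0.29258346] -166.03492421225855
68.525 [ 0.4636 -0.283   0.2823]
wrist lid 0.5956 -0.2576 0.1335
scene lid 0.6141 -0.2573 0.1402
{'scene': array([229.84466019, 240.49514563])}
bar top ((0.6254761219024658, 0.2812206745147705), (0.08095478266477585, 0.017947491258382797), 33.05564498901367)
```

```bash
python3 -c "
from plant import close_job
print(close_job())"
```

```text
the job is handed in; nothing more can be done
None
```

I handed the job in at about 68 s; the verdict was not shown. By my last measurements the knob is within about 1.5° of zero, the tray is empty with all 5 balls taken to be in the jar (a clear count inside it was not possible), the middle lid is home on the jar, and the scoop lies flat on its mat.

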